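# Clear the sawing bench: offcuts to the scrap tote, battery to its dock

### The arm

A 6-joint arm with a two-finger parallel gripper is mounted at the origin on the work surface. World frame = base frame: x ahead of the robot, y to its left, z up, the work surface at z = 0. Lengths are in m, angles in rad, forces in N, time in s.
With the tool pointing down it reaches from about 0.4 to 0.825 m from the base axis. Payload 7 kg.
Tool frame: the origin (TCP) lies midway between the tips of the shut fingers; the grasp point (between the pads) lies 19 mm behind it; z points along the fingers, y is the line along which they close (so a half turn about z gives the same grasp; the last joint's range is limited). The gripper opens to 88 mm and grips with 3 to 60 N. Pads are 19 mm wide; open, the fingers measure 130 mm over their backs; the gripper's body (78 mm by 193 mm) begins 47 mm behind the grasp point.
Start: joints at [-0.848, 0.359, 0.012, 0, -1.224, -0.288], TCP at [0.284, -0.612, 0.227] pointing down, gripper open.
Joint ranges: [-3.07, 3.07], [-1.43, 2.12], [-1.02, 1.25], [-3.03, 1.67], [-3.05, -0], [-3.03, 3.03]. Speed limits (rad/s): [2.39, 2.39, 3.01, 3.14, 3.14, 3.14].

### API

Orientations are given as [roll, pitch, yaw] about the fixed x, y, z axes, in that order (R = Rz(yaw) Ry(pitch) Rx(roll)).
In Python, from station import monitor, viewer, arm gives the robot as it stands.
- The arm moves only by the tool move_arm, never from a script. Its argument "deltas" is a list that holds one entry, the list of rows, each a list of 7 numbers: the turn, a rotation vector about the tool's x, y, z in degrees, then the shift along the tool's x, y, z in m, then the finger opening in m, from 0 to 0.0876. A call has 1 to 12 rows; each row is the pose to reach, as a shift and turn from the pose commanded when the call began, along the tool's axes at that moment; what a row does not reach only later rows make up. A row lasts 1/12 s, in which the tool goes at most 41.7 mm and 7.16 degrees, less where a joint would pass 70% of its speed; a pose out of reach is approached as far as the arm can. A call with a gripper value outside its range is refused whole. The fingers move at their own pace and stop on an object; "force" is the grip in N (left out, the last holds). Time passes only in rows, so rows that repeat a pose let the fingers close. It gives the time, the measured TCP pose, the force and the opening at its end, in the units of the state.
- monitor.get_state(): the state, without advancing time (a new reading comes with each control period).
- viewer.grab_frame(name): name is "side" or "top" or "wrist"; returns a dict with "frame" (420x560x3 uint8, blue, green, red), "vfov" (degrees; the focal length in pixels is half the picture's height over the tangent of half this angle, whatever the lens; pixels are square), "cx", "cy" (the principal point, pixels), "D" ([k1, k2, p1, p2, k3] as OpenCV has them; the pictures are not rectified), "xyz" and "orientation" of the camera in the world; the wrist camera has in their place "hand_eye" (4x4, takes a point from camera to tool coordinates, whose origin is the TCP and whose axes are the flange's). Camera axes: x right, y down, z forward; pixel columns grow to the right and rows downward; lengths in m; the calibration is good to about 2 mm. A picture is of the moment at which its call begins: read the wrist's pose just before it. There is no depth.
- arm.job_done(): hands the job in, once; it reports no verdict.
The state is a dict: "t": time; "q": joint angles; "qd": joint speeds; "joint_efforts": joint torques, N m; "eef_pos": TCP position; "ee_rot": TCP orientation; "force": force on the tool from outside, world axes, zero at the start; "moment": the same for the moment, N m; "width": finger opening in m.
Only numpy, scipy, OpenCV 4.12 (cv2) and the standard library are available. Lean on these libraries where they do the work, as an engineer would, in place of code of your own. Each camera call takes 0.05 s, during which the arm holds its last target. There are 200 camera calls.

### The job

Clear up after sawing: lift the scrap tote off its stand and set it upright on the green cutting mat, drop every channel offcut into it there, then carry the full tote back to stand squarely and wholly on its stand. Also slide the battery pack fully home into its charging dock, at any time. Leave the bottle, the castor and the tape measure where they are.

Things in the scene. Friction and masses are not known exactly. Their poses are not given: they have to be found in the camera images.
- mat: Green cutting mat with a thin white grid, 360 (its x) x 400 (its y) x 3 mm, fixed, roughly in the middle of the bench. Origin at the centre of its underside. The offcuts start on its -y part (the robot's right); its +y part is free for the tote.
- stand: Low plain plywood stand, 300 (x) x 205 (y) x 25 mm high, fixed, at the robot's left. Origin at the centre of its underside, z up; its top is 25 mm above the origin.
- tote_mid (a point): Open sheet-steel scrap tote, 0.5 kg: 230 (x) x 145 (y) x 90 mm high, walls 4 mm. A fixed stiff arch handle crosses its middle (see tote_handle), so the mouth is two openings of about 105 x 137 mm, one each side of the handle. The point is the tote's centre, 45 mm above its underside; z up. It starts on the stand.
- tote_handle (a point): Centre of the tote's handle bar: straight, black, along the tote's y, 157 mm long, 16 mm wide (x), 12 mm high, fixed over the middle of the tote, 165 mm above its underside and 75 mm above the rim, on a flat 20 mm wide strap outside each long wall. Axes as the tote's.
- dock: Grey charging dock fixed at the robot's right, a sleeve 90 (x) x 86 x 65 mm high, mouth towards its own -x (robot side). Bay 68 wide, 57 high, no floor (the pack slides on the bench), from the mouth at x = -45 to the back stop at x = +30 mm. Flared cheeks reach 17 mm out in front of the mouth. Origin: centre of its underside; x: direction of insertion.
- pack_mid (a point): Black battery pack, 0.45 kg, block 130 (x) x 64 (y) x 52 mm high, carrying handle on top at its rear (-x). The point is the block's centre, 26 mm above its underside. The front (+x) goes into the dock; fully home the front touches the back stop, this point is at x = -35 mm in the dock's frame and the handle stays outside. It starts on the bench before the dock.
- pack_handle (a point): Centre of the pack's handle bar: straight, grey, along the pack's x, 50 mm long, 16 mm wide (y), 12 mm high, on two short posts, 38 mm behind the pack's centre and 92 mm above its underside. Axes as the pack's.
- off1_mid (a point): Offcut of aluminium slotted strut channel, 60 (x) x 40 (y) x 28 mm high, 90 g, lying on the mat with its slotted back up; hollow below with 4 mm walls. The point is its centre, half-way up. May be absent.
- off2_mid (a point): Offcut of aluminium slotted strut channel, 64 (x) x 40 (y) x 28 mm high, 90 g, lying on the mat with its slotted back up; hollow below with 4 mm walls. The point is its centre, half-way up. May be absent.
- off3_mid (a point): Offcut of aluminium slotted strut channel, 68 (x) x 40 (y) x 28 mm high, 90 g, lying on the mat with its slotted back up; hollow below with 4 mm walls. The point is its centre, half-way up. May be absent.
- off4_mid (a point): Offcut of aluminium slotted strut channel, 72 (x) x 40 (y) x 28 mm high, 90 g, lying on the mat with its slotted back up; hollow below with 4 mm walls. The point is its centre, half-way up. May be absent.
- off5_mid (a point): Offcut of aluminium slotted strut channel, 76 (x) x 40 (y) x 28 mm high, 90 g, lying on the mat with its slotted back up; hollow below with 4 mm walls. The point is its centre, half-way up. May be absent.
- off6_mid (a point): Offcut of aluminium slotted strut channel, 80 (x) x 40 (y) x 28 mm high, 90 g, lying on the mat with its slotted back up; hollow below with 4 mm walls. The point is its centre, half-way up. May be absent.
- bottle_mid (a point): Green drinks bottle, standing, 64 mm across, 190 mm high, beyond the mat; the point is its centre half-way up. Not part of the job.
- castor_mid (a point): Castor wheel standing upside down on its square steel plate, about 60 x 50 x 85 mm, beyond the mat; the point is its centre half-way up. Not part of the job.
- tape_mid (a point): Black tape measure with a round badge, 70 x 40 x 65 mm high, standing beyond the mat; the point is its centre half-way up. Not part of the job.
Mind the look-alikes: they are no part of the job. Leave any brown look-alike of the part that bears off1_mid alone.

How it is judged:
On the way, in this order (a step that is already met when the one before it is completed fails the run):
1. the tote stands upright on the cutting mat (x of tote_mid in the frame of mat between -0.16 and 0.16 m and y of tote_mid in the frame of mat between -0.19 and 0.19 m and z of tote_mid in the frame of mat between 0.035 and 0.056 m and angle between tote_mid's own z axis and vertical below 0.08 rad), for 0.4 s.
2. every offcut is in the tote while it stands on the mat (all of step 1 and x of off1_mid in the frame of tote_mid between -0.115 and 0.115 m and y of off1_mid in the frame of tote_mid between -0.0725 and 0.0725 m and z of off1_mid in the frame of tote_mid between -0.05 and 0.045 m and x of off2_mid in the frame of tote_mid between -0.115 and 0.115 m and y of off2_mid in the frame of tote_mid between -0.0725 and 0.0725 m and z of off2_mid in the frame of tote_mid between -0.05 and 0.045 m and x of off3_mid in the frame of tote_mid between -0.115 and 0.115 m and y of off3_mid in the frame of tote_mid between -0.0725 and 0.0725 m and z of off3_mid in the frame of tote_mid between -0.05 and 0.045 m and x of off4_mid in the frame of tote_mid between -0.115 and 0.115 m and y of off4_mid in the frame of tote_mid between -0.0725 and 0.0725 m and z of off4_mid in the frame of tote_mid between -0.05 and 0.045 m and x of off5_mid in the frame of tote_mid between -0.115 and 0.115 m and y of off5_mid in the frame of tote_mid between -0.0725 and 0.0725 m and z of off5_mid in the frame of tote_mid between -0.05 and 0.045 m and x of off6_mid in the frame of tote_mid between -0.115 and 0.115 m and y of off6_mid in the frame of tote_mid between -0.0725 and 0.0725 m and z of off6_mid in the frame of tote_mid between -0.05 and 0.045 m), for 0.4 s.
At the end, for the whole second after the job is handed in: Tote upright on its stand (centre within 42 mm along, 37 mm across, turned under 0.25 rad, either way round); every offcut in it, centres below the rim; battery pack fully home in the dock (within about 5 mm of the back stop), flat on the bench (x of tote_mid in the frame of stand between -0.042 and 0.042 m and y of tote_mid in the frame of stand between -0.037 and 0.037 m and z of tote_mid in the frame of stand between 0.062 and 0.078 m and angle between each of tote_mid, pack_mid's own z axis and vertical below 0.08 rad and angle between the x axis of tote_mid and the x axis of stand, either way round below 0.25 rad and x of off1_mid in the frame of tote_mid between -0.115 and 0.115 m and y of off1_mid in the frame of tote_mid between -0.0725 and 0.0725 m and z of off1_mid in the frame of tote_mid between -0.05 and 0.045 m and x of off2_mid in the frame of tote_mid between -0.115 and 0.115 m and y of off2_mid in the frame of tote_mid between -0.0725 and 0.0725 m and z of off2_mid in the frame of tote_mid between -0.05 and 0.045 m and x of off3_mid in the frame of tote_mid between -0.115 and 0.115 m and y of off3_mid in the frame of tote_mid between -0.0725 and 0.0725 m and z of off3_mid in the frame of tote_mid between -0.05 and 0.045 m and x of off4_mid in the frame of tote_mid between -0.115 and 0.115 m and y of off4_mid in the frame of tote_mid between -0.0725 and 0.0725 m and z of off4_mid in the frame of tote_mid between -0.05 and 0.045 m and x of off5_mid in the frame of tote_mid between -0.115 and 0.115 m and y of off5_mid in the frame of tote_mid between -0.0725 and 0.0725 m and z of off5_mid in the frame of tote_mid between -0.05 and 0.045 m and x of off6_mid in the frame of tote_mid between -0.115 and 0.115 m and y of off6_mid in the frame of tote_mid between -0.0725 and 0.0725 m and z of off6_mid in the frame of tote_mid between -0.05 and 0.045 m and x of pack_mid in the frame of dock between -0.041 and -0.03 m and y of pack_mid in the frame of dock between -0.006 and 0.006 m and z of pack_mid in the frame of dock below 0.034 m); the robot touches nothing.
It fails at once if the bottle is moved more than 4 cm or knocked over (distance of bottle_mid from where it was at the start of the episode above 0.04 m).
It fails at once if the castor is moved more than 4 cm or knocked over (distance of castor_mid from where it was at the start of the episode above 0.04 m).
It fails at once if the tape measure is moved more than 4 cm or knocked over (distance of tape_mid from where it was at the start of the episode above 0.04 m).
Of off1, off2, off3, off4, off5, off6 only 4 to 6 are there at a start; the rules pass over those that are not, and their reading is None.
At some moment in a run one of off1, off2, off3, off4, off5, off6, pack may be knocked a few centimetres aside while the robot is not near it.
Once in a run the grip may slacken for a moment while it holds something.
It also fails if it takes over 200 s, if anything falls off the work surface, if the arm or the gripper's body presses on something with over 40 N, if the wrist force passes 120 N, or if a joint passes its speed limit or range.

## Working session

There is one attempt and no reset: what is moved stays moved. The work goes in short steps, Python scripts to look and compute and a tool call to move; the robot and the scene stay as the last step left them, time stands still between calls to the robot, and variables do not carry over. Pictures are saved under pics/ and viewed, on a budget of 14 in all, crops included, one or two more only if the job needs it, and the job is handed in when it is done.

Besides the shell and the picture viewer there is one more tool, called after "Call:" by a JSON object that holds its "fn" and its "kwargs", one argument or row to a line. move_arm: Moves the arm, as the interface text tells. Its arguments: {"type":"object","properties":{"deltas":{"type":"array","items":{"type":"array","items":{"type":"array","items":{"type":"number"}}}},"force":{"type":"number"}},"required":["deltas"]}

```bash
mkdir -p pics; ls
cat > h.py <<'E'
import numpy as np, cv2, pickle
from scipy.spatial.transform import Rotation as R
from station import monitor, viewer, arm
def grab(name, tag):
    s=monitor.get_state(); f=viewer.grab_frame(name)
    f['eef']=np.array(s['eef_pos']); f['rot']=np.array(s['ee_rot'])
    pickle.dump(f,open(f'pics/{tag}.pkl','wb')); return f
def load(tag): return pickle.load(open(f'pics/{tag}.pkl','rb'))
def cam(f):
    fl=f['frame'].shape[0]/2/np.tan(np.radians(f['vfov'])/2)
    K=np.array([[fl,0,f['cx']],[0,fl,f['cy']],[0,0,1.]])
    if 'hand_eye' in f:
        H=np.array(f['hand_eye']); T=np.eye(4); T[:3,:3]=R.from_euler('xyz',f['rot']).as_matrix(); T[:3,3]=f['eef']
        M=T@H; return K,np.array(f['D']),M[:3,:3],M[:3,3]
    o=np.array(f['orientation']); Rm=o if o.shape==(3,3) else R.from_euler('xyz',o).as_matrix()
    return K,np.array(f['D']),Rm,np.array(f['xyz'])
def ray(f,p):
    K,D,Rm,c=cam(f); u=cv2.undistortPoints(np.array(p,float).reshape(-1,1,2),K,D)[:,0]
    return c,(Rm@np.c_[u,np.ones(len(u))].T).T
def onz(f,p,z):
    c,d=ray(f,p); return c+d*((z-c[2])/d[:,2])[:,None]
def tri(f1,p1,f2,p2):
    A=[];b=[]
    for f,p in((f1,p1),(f2,p2)):
        c,d=ray(f,[p]); d=d[0]/np.linalg.norm(d[0]); P=np.eye(3)-np.outer(d,d); A.append(P); b.append(P@c)
    x=np.linalg.lstsq(np.vstack(A),np.hstack(b),rcond=None)[0]
    return x, np.linalg.norm(A[0]@x-b[0])*2
def proj(f,X):
    K,D,Rm,c=cam(f); return cv2.projectPoints((np.array(X,float).reshape(-1,3)-c)@Rm,np.zeros(3),np.zeros(3),K,D)[0][:,0]
def tool(p,s=None):  # world point -> shift in tool axes
    s=s or monitor.get_state(); return R.from_euler('xyz',s['ee_rot']).inv().apply(np.array(p)-s['eef_pos'])
E
python3 - <<'E'
from h import *
s=monitor.get_state(); print({k:np.round(v,3) for k,v in s.items()})
a=grab('top','top0'); b=grab('side','side0'); w=grab('wrist','w0')
for f in(a,b): print(f['vfov'],f['cx'],f['cy'],f['D'],f['xyz'],f['orientation'])
print(w['hand_eye'],w['vfov'])
for n,f in(('top0',a),('side0',b)): cv2.imwrite(f'pics/{n}.png',cv2.resize(f['frame'],(800,600),interpolation=cv2.INTER_CUBIC))
E
```

```text
pics
{'t': np.float64(0.0), 'q': array([-0.848,  0.359,  0.011, -0.   , -1.224, -0.288]), 'qd': array([ 0.002, -0.   ,  0.001,  0.   , -0.001, -0.   ]), 'joint_efforts': array([ 0.0000e+00, -5.8272e+01,  2.9305e+01,  6.9980e+00,  7.0000e-03,
       -0.0000e+00]), 'eef_pos': array([ 0.284, -0.612,  0.226]), 'ee_rot': array([ 3.14 , -0.   , -2.707]), 'force': array([ 0.292, -0.334, -0.43 ]), 'moment': array([ 0.01 ,  0.012, -0.007]), 'width': np.float64(0.088)}
45.5546289782068 276.8220477397202 201.3075198441517 [0.04072441 0.         0.         0.         0.        ] [0.4331398  0.02225955 1.27515544] [-3.02737963e+00  1.58904518e-04 -1.57220305e+00]
47.441713098564996 280.6968822301987 202.53326007013752 [-0.09035942  0.          0.          0.          0.        ] [-0.13926519  0.95560504  0.88197595] [-2.13833272 -0.01529897 -2.4769453 ]
[[ 4.87571339e-04 -9.63770570e-01 -2.66732169e-01  7.17041125e-02]
 [ 9.99999881e-01  4.67011861e-04  1.40511710e-04 -1.03010788e-03]
 [-1.08539644e-05 -2.66732205e-01  9.63770684e-01 -1.57629415e-01]
 [ 0.00000000e+00  0.00000000e+00  0.00000000e+00  1.00000000e+00]] 64.31249399915622
```

View pics/top0.png

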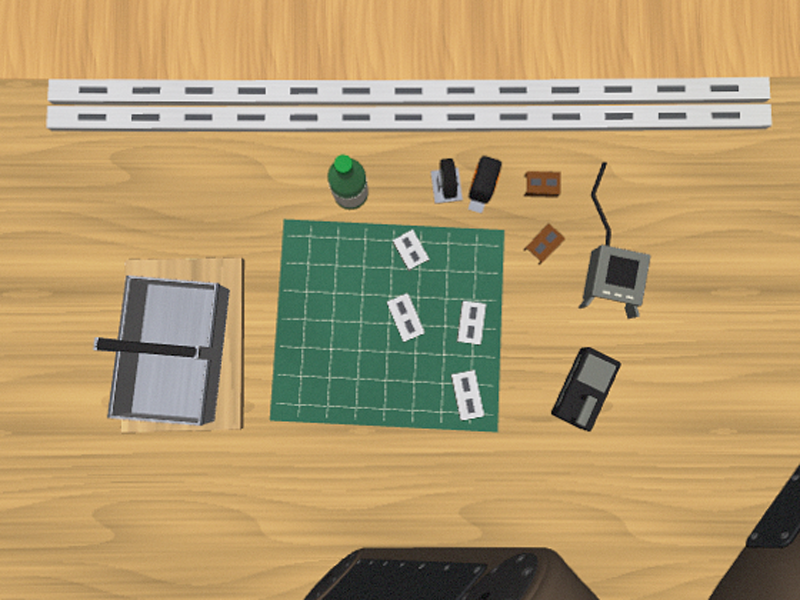

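View pics/side0.png

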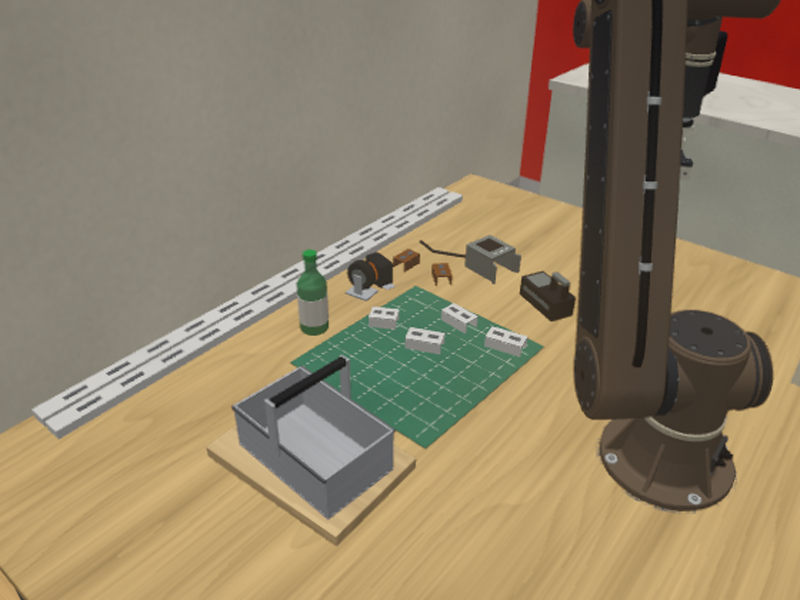

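Top view: the tote is at the left, with its handle from (97,344) to (205,352). Four white offcuts lie on the mat at (411,249), (406,317), (472,322) and (467,395). The dock is at (617,275) and the pack at (586,390). Things that could be mistaken for offcuts are the brown channel pieces at (543,183) and (545,243), and the long white rails at the back. I choose the four white pieces on the mat.

Run:
```python
from h import *
a=load('top0'); b=load('side0'); k=.7
c=lambda p:np.array(p)*k-0.15
for n,p,q in(('h+y',(97,344),(272,402)),('h-y',(200,352),(346,362))): print(n,tri(a,c(p),b,c(q)))
for n,p,q in(('packh rear',(577,424),(563,296)),('o411',(411,249),(384,311)),('o406',(406,317),(425,334)),('o472',(472,322),(460,311)),('o467',(467,395),(507,335))): print(n,tri(a,c(p),b,c(q)))
print('mat',onz(a,[c(p) for p in((284,220),(504,231),(498,431),(271,420))],.003).round(3).tolist())
print('stand',onz(a,[c(p) for p in((129,259),(243,259),(241,431),(121,431))],.025).round(3).tolist())
hsv=cv2.cvtColor(a['frame'],cv2.COLOR_BGR2HSV)
m=((hsv[...,1]<50)&(hsv[...,2]>170)).astype(np.uint8); x=np.zeros_like(m); x[150:300,200:348]=m[150:300,200:348]
x=cv2.morphologyEx(x,cv2.MORPH_CLOSE,np.ones((7,7)));x=cv2.morphologyEx(x,cv2.MORPH_OPEN,np.ones((5,5)))
for ct in cv2.findContours(x,0,1)[0]:
    if cv2.contourArea(ct)<80: continue
    bx=cv2.boxPoints(cv2.minAreaRect(ct.astype(np.float32))); w=onz(a,bx,.031)
    e=[w[1]-w[0],w[2]-w[1]]; L=max(e,key=np.linalg.norm)
    print('off',w.mean(0).round(3),[round(np.linalg.norm(v)*1e3) for v in e],'yaw',np.degrees(np.arctan2(L[1],L[0])).round(1))
im=np.hstack([cv2.resize(a['frame'][a0:a0+150,b0:b0+105],None,fx=4,fy=4,interpolation=cv2.INTER_CUBIC) if 0 else cv2.resize(a['frame'][a0:a0+144,b0:b0+96],None,fx=4,fy=4,interpolation=cv2.INTER_CUBIC) for a0,b0 in((165,370),(170,70))])
cv2.imwrite('pics/crop1.png',im); print(im.shape)
```

```text
h+y (array([0.47279036, 0.4690044 , 0.19622201]), np.float64(0.0003454803752254983))
h-y (array([0.46056243, 0.31864588, 0.18551965]), np.float64(0.0003014441958960997))
packh rear (array([ 0.34700674, -0.27770968,  0.06073207]), np.float64(0.008201999256142904))
o411 (array([ 0.64420763, -0.00455774,  0.03568578]), np.float64(0.0007492251956784075))
o406 (array([0.5249529 , 0.00473788, 0.03374298]), np.float64(0.0014204130565578664))
o472 (array([ 0.515149  , -0.11025299,  0.03584256]), np.float64(0.0005129282254979316))
o467 (array([ 0.38952594, -0.10023619,  0.03430337]), np.float64(0.0013342795318893675))
mat [[0.703, 0.224, 0.003], [0.682, -0.174, 0.003], [0.327, -0.156, 0.003], [0.346, 0.241, 0.003]]
stand [[0.628, 0.491, 0.025], [0.628, 0.292, 0.025], [0.33, 0.288, 0.025], [0.331, 0.492, 0.025]]
off [ 0.39  -0.101  0.031] [46, 79] yaw -169.5
off [ 0.515 -0.11   0.031] [72, 42] yaw -6.4
off [0.527 0.007 0.031] [50, 82] yaw -161.0
off [ 0.642 -0.004  0.031] [45, 64] yaw -162.1
(576, 768, 3)
```

View pics/crop1.png

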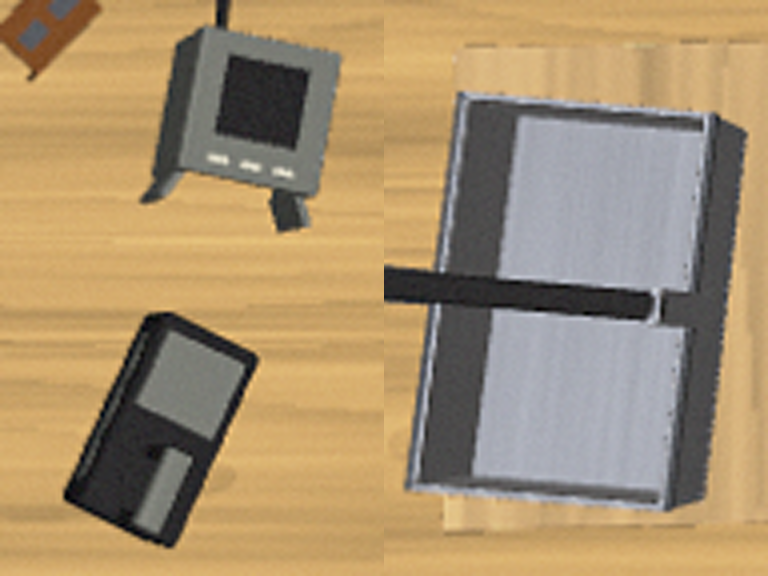

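The crop shows the pack at a yaw of about -24° and the dock at about -8°, and the tote at about -6°. I'm starting near the pack, so I'll do the pack first, beginning with a close look.

Call:
{"fn": "move_arm", "kwargs": {
  "deltas": [
    [[0, 0, 35, -0.25, 0.225, -0.07, 0.0876], [0, 0, 35, -0.25, 0.225, -0.07, 0.0876], [0, 0, 35, -0.25, 0.225, -0.07, 0.0876], [0, 0, 35, -0.25, 0.225, -0.07, 0.0876], [0, 0, 35, -0.25, 0.225, -0.07, 0.0876], [0, 0, 35, -0.25, 0.225, -0.07, 0.0876], [0, 0, 35, -0.25, 0.225, -0.07, 0.0876], [0, 0, 35, -0.25, 0.225, -0.07, 0.0876], [0, 0, 35, -0.25, 0.225, -0.07, 0.0876], [0, 0, 35, -0.25, 0.225, -0.07, 0.0876], [0, 0, 35, -0.25, 0.225, -0.07, 0.0876], [0, 0, 35, -0.25, 0.225, -0.07, 0.0876]]
  ]
}}

```text
t: 1.15
eef_pos: [0.4161, -0.3028, 0.2963]
ee_rot: [3.142, -0.0, 2.966]
force: [0.0, -0.1, -0.6]
width: 0.0874
```

Run:
```python
from h import *
print(monitor.get_state()['eef_pos'],monitor.get_state()['ee_rot'],monitor.get_state()['q'])
f=grab('wrist','w1'); cv2.imwrite('pics/w1.png',cv2.resize(f['frame'],(800,600),interpolation=cv2.INTER_CUBIC))
```

```text
[ 0.41606918 -0.30284052  0.29630993] [ 3.14150796e+00 -4.34614663e-04  2.96599682e+00] [-2.47297918e-01  5.21231010e-02 -2.21381591e-01 -5.53957641e-05
 -1.29773120e+00 -1.49907931e+00]
```

View pics/w1.png

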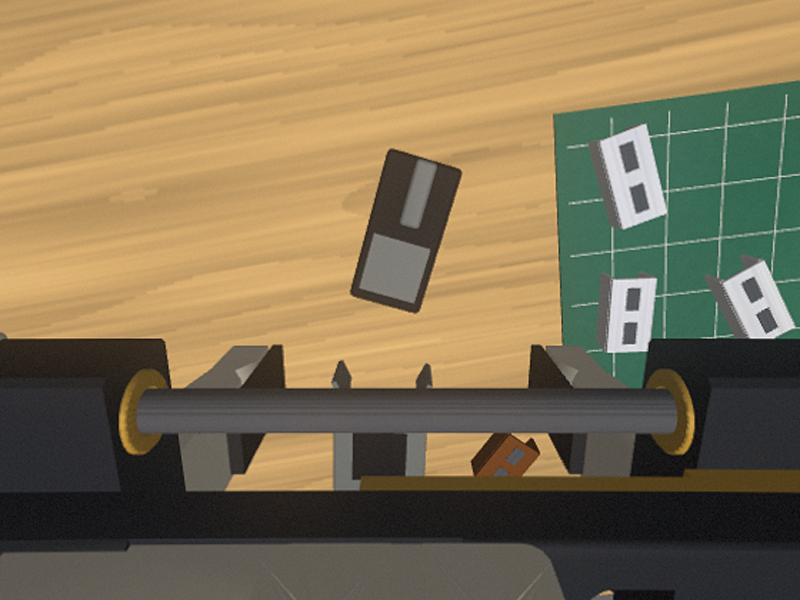

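In the wrist view the pack is at about (407,230) and its handle at about (418,193). The dock at (380,430) is hidden by the gripper. I'll shift forward to see the dock and get a second view.

Call:
{"fn": "move_arm", "kwargs": {
  "deltas": [
    [[0, 0, 0, -0.17, -0.01, -0.07, 0.0876], [0, 0, 0, -0.17, -0.01, -0.07, 0.0876], [0, 0, 0, -0.17, -0.01, -0.07, 0.0876], [0, 0, 0, -0.17, -0.01, -0.07, 0.0876], [0, 0, 0, -0.17, -0.01, -0.07, 0.0876], [0, 0, 0, -0.17, -0.01, -0.07, 0.0876], [0, 0, 0, -0.17, -0.01, -0.07, 0.0876], [0, 0, 0, -0.17, -0.01, -0.07, 0.0876]]
  ]
}}

```text
t: 1.87
eef_pos: [0.5809, -0.3433, 0.3653]
ee_rot: [3.141, -0.002, 2.964]
force: [-1.4, 0.1, 0.3]
width: 0.0876
```

Run:
```python
from h import *
print(monitor.get_state()['eef_pos'],monitor.get_state()['ee_rot'])
f=grab('wrist','w2'); cv2.imwrite('pics/w2.png',cv2.resize(f['frame'][:260,120:467],(800,600),interpolation=cv2.INTER_CUBIC))
```

```text
[ 0.58094485 -0.34329752  0.36528469] [ 3.14127893e+00 -2.05210021e-03  2.96400451e+00]
```

View pics/w2.png

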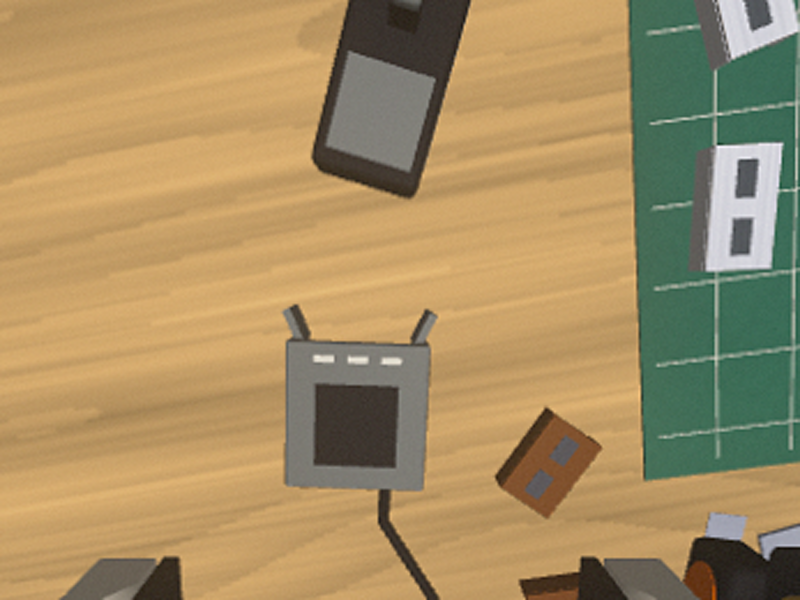

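The dock top shows clearly, with corners at (287,340), (430,346), (423,490) and (286,486). The mouth points towards the pack.

Run:
```python
from h import *
a=load('top0');w1=load('w1');w2=load('w2')
c1=lambda p:np.array(p)*.7-.15
c2=lambda p:np.array(p)*.43354-.3+[120,0]
ct=lambda p:np.array(p)/4-.4+[370,165]
P=lambda w:(w.mean(0).round(4),[np.linalg.norm(w[i]-w[i-1]).round(4) for i in range(4)])
D=onz(w2,[c2(p) for p in((287,340),(430,346),(423,490),(286,486))],.065); print('dock',P(D))
for i,j in((0,3),(1,2)): d=D[j]-D[i]; print(np.degrees(np.arctan2(d[1],d[0])))
for i,j in((0,1),(3,2)): d=D[j]-D[i]; print(np.degrees(np.arctan2(d[1],d[0]))-90)
print('dock tri',tri(a,ct((340,55)),w2,c2((286,486))),tri(a,ct((187,182)),w2,c2((430,346))))
B=onz(w1,[c1(p) for p in((388,150),(462,170),(418,313),(351,295))],.052); print('pack',P(B))
for i,j in((0,3),(1,2)): d=B[j]-B[i]; print(np.degrees(np.arctan2(d[1],d[0])))
for i,j in((0,1),(3,2)): d=B[j]-B[i]; print(np.degrees(np.arctan2(d[1],d[0]))-90)
print('handle tri',tri(a,ct((163,490)),w1,c1((418,194))))
h=onz(w1,[c1((425,160)),c1((412,226))],.098);print(h,np.degrees(np.arctan2(*(h[1]-h[0])[1::-1])))
```

```text
dock (array([ 0.5959, -0.3607,  0.065 ]), [np.float64(0.0893), np.float64(0.0841), np.float64(0.0884), np.float64(0.0848)])
-12.381728960872291
-11.96099504974535
-12.523156396534347
-11.911186728986934
dock tri (array([ 0.62818011, -0.41007481,  0.06931646]), np.float64(0.0028156922249132693)) (array([ 0.5538844 , -0.31093653,  0.08377537]), np.float64(0.01128456062126086))
pack (array([ 0.4033, -0.3031,  0.052 ]), [np.float64(0.1257), np.float64(0.0621), np.float64(0.127), np.float64(0.0609)])
-25.530242548597577
-26.042828339604917
-24.557148578447368
-25.75442330962173
handle tri (array([ 0.36840014, -0.28638097,  0.09906293]), np.float64(0.000969202520619224))
[[ 0.34626914 -0.27761627  0.098     ]
 [ 0.39111395 -0.29486262  0.098     ]] -21.035668994571374
```

Call:
{"fn": "move_arm", "kwargs": {
  "deltas": [
    [[0, 0, 15.3, 0.2185, 0.0175, 0.2, 0.06], [0, 0, 15.3, 0.2185, 0.0175, 0.2, 0.06], [0, 0, 15.3, 0.2185, 0.0175, 0.2, 0.06], [0, 0, 15.3, 0.2185, 0.0175, 0.2, 0.06], [0, 0, 15.3, 0.2185, 0.0175, 0.2, 0.06], [0, 0, 15.3, 0.2185, 0.0175, 0.2, 0.06], [0, 0, 15.3, 0.2185, 0.0175, 0.2, 0.06], [0, 0, 15.3, 0.2185, 0.0175, 0.2, 0.06], [0, 0, 15.3, 0.2185, 0.0175, 0.2, 0.06], [0, 0, 15.3, 0.2185, 0.0175, 0.24, 0.06], [0, 0, 15.3, 0.2185, 0.0175, 0.27, 0.06], [0, 0, 15.3, 0.2185, 0.0175, 0.291, 0.06]]
  ]
}}

```text
t: 2.92
eef_pos: [0.37, -0.2871, 0.0748]
ee_rot: [3.141, 0.001, 2.698]
force: [-0.3, -0.4, -0.0]
width: 0.0596
```

Call:
{"fn": "move_arm", "kwargs": {
  "deltas": [
    [[0, 0, 0, 0, 0, 0, 0.06], [0, 0, 0, 0, 0, 0, 0], [0, 0, 0, 0, 0, 0, 0], [0, 0, 0, 0, 0, 0, 0], [0, 0, 0, 0, 0, 0, 0], [0, 0, 0, 0, 0, 0, 0], [0, 0, 0, 0, 0, 0, 0], [0, 0, 0, 0, 0, 0, 0]]
  ],
  "force": 40
}}

```text
t: 3.58
eef_pos: [0.37, -0.287, 0.076]
ee_rot: [3.141, 0.001, 2.699]
force: [-0.3, -0.0, -0.0]
width: 0.019
```

Call:
{"fn": "move_arm", "kwargs": {
  "deltas": [
    [[0, 0, 0, 0, 0, 0, 0], [0, 0, 0, 0, 0, 0, 0], [0, 0, -2, -0.008, -0.001, -0.001, 0], [0, 0, -4, -0.016, -0.002, -0.001, 0], [0, 0, -6, -0.024, -0.004, -0.001, 0], [0, 0, -8, -0.032, -0.005, -0.001, 0], [0, 0, -10, -0.042, -0.007, -0.001, 0], [0, 0, -12, -0.052, -0.009, -0.001, 0], [0, 0, -13.3, -0.0625, -0.0105, -0.001, 0], [0, 0, -13.3, -0.0625, -0.0105, -0.001, 0], [0, 0, -13.3, -0.0625, -0.0105, -0.001, 0]]
  ]
}}

```text
t: 4.5
eef_pos: [0.4218, -0.3232, 0.0759]
ee_rot: [3.141, -0.0, 2.929]
force: [1.7, -0.9, -4.0]
width: 0.0154
```

Run:
```python
from h import *
s=monitor.get_state();print(s['eef_pos'],s['ee_rot'],s['force'],s['moment'],s['width'])
a=grab('top','top1'); b=grab('side','side1'); w=grab('wrist','w3')
A=cv2.resize(a['frame'][150:300,340:480],(560,600),interpolation=cv2.INTER_CUBIC)
W=cv2.resize(w['frame'],(240,180)); B=cv2.resize(b['frame'][150:240,310:430],(240,180))
im=np.zeros((600,800,3),np.uint8); im[:,:560]=A; im[:180,560:]=W; im[200:380,560:]=B
cv2.imwrite('pics/c2.png',im)
```

```text
[ 0.42178837 -0.32321311  0.07594564] [ 3.14139193e+00 -3.43494803e-04  2.92932192e+00] [ 1.67476176 -0.9315932  -4.04204922] [-0.17915722 -0.28748939  0.00926928] 0.015366613514348648
```

View pics/c2.png

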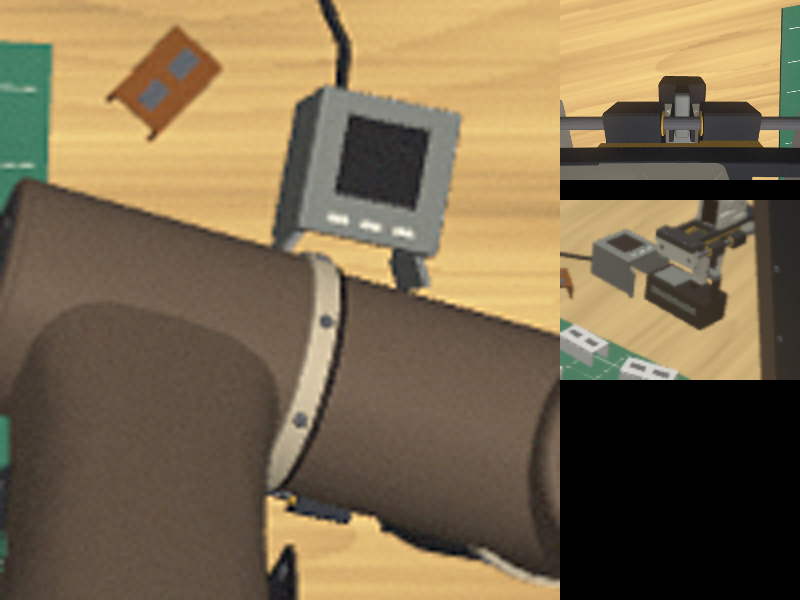

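The pack is gripped and squared up with the dock. Now I'll push it in.

Call:
{"fn": "move_arm", "kwargs": {
  "deltas": [
    [[0, 0, 0, -0.01, 0, 0, 0], [0, 0, 0, -0.02, 0, 0, 0], [0, 0, 0, -0.03, 0, 0, 0], [0, 0, 0, -0.038, 0, 0, 0], [0, 0, 0, -0.046, 0, 0, 0], [0, 0, 0, -0.054, 0, 0, 0], [0, 0, 0, -0.062, 0, 0, 0], [0, 0, 0, -0.07, 0, 0, 0], [0, 0, 0, -0.078, 0, 0, 0], [0, 0, 0, -0.086, 0, 0, 0], [0, 0, 0, -0.093, 0, 0, 0], [0, 0, 0, -0.098, 0, 0, 0]]
  ]
}}

```text
t: 5.65
eef_pos: [0.5186, -0.3439, 0.0764]
ee_rot: [-3.142, 0.0, 2.931]
force: [-0.6, -0.1, -2.1]
width: 0.0153
```

Call:
{"fn": "move_arm", "kwargs": {
  "deltas": [
    [[0, 0, 0, -0.003, 0, 0, 0], [0, 0, 0, -0.006, 0, 0, 0], [0, 0, 0, -0.008, 0, 0, 0], [0, 0, 0, -0.008, 0, 0, 0], [0, 0, 0, -0.008, 0, 0, 0]]
  ]
}}

```text
t: 6.07
eef_pos: [0.5257, -0.3454, 0.0765]
ee_rot: [3.142, 0.001, 2.931]
force: [0.3, 0.5, -4.5]
width: 0.0157
```

Call:
{"fn": "move_arm", "kwargs": {
  "deltas": [
    [[0, 0, 0, -0.001, 0, 0, 0], [0, 0, 0, -0.002, 0, 0, 0], [0, 0, 0, -0.003, 0, 0, 0], [0, 0, 0, -0.003, 0, 0, 0]]
  ]
}}

```text
t: 6.4
eef_pos: [0.5257, -0.3457, 0.0764]
ee_rot: [3.141, -0.005, 2.93]
force: [-8.7, 1.5, 2.0]
width: 0.0157
```

The pack hit the back stop: there was 8.7 N and no more travel. I'll release it, rise and move over to the tote.

Call:
{"fn": "move_arm", "kwargs": {
  "deltas": [
    [[0, 0, 0, 0.001, 0, 0, 0.06], [0, 0, 0, 0.001, 0, 0, 0.06], [0, 0, 0, 0.001, 0, 0, 0.06], [0, 0, 0, 0.001, 0, 0, 0.06], [0, 0, 0, 0.001, 0, -0.04, 0.06], [0, 0, 0, 0.001, 0, -0.08, 0.06], [0, 0, 0, 0.001, 0, -0.12, 0.06], [0, 0, 0, 0.001, 0, -0.16, 0.06], [0, 0, 0, 0.001, 0, -0.2, 0.06], [0, 0, 0, 0.001, 0, -0.2, 0.06]]
  ]
}}

```text
t: 7.23
eef_pos: [0.5307, -0.348, 0.2869]
ee_rot: [-3.137, 0.014, 2.932]
force: [1.4, -0.2, 2.0]
width: 0.0599
```

Call:
{"fn": "move_arm", "kwargs": {
  "deltas": [
    [[0, 0, -96, 0.21, 0.71, -0.02, 0.07], [0, 0, -96, 0.21, 0.71, -0.02, 0.07], [0, 0, -96, 0.21, 0.71, -0.02, 0.07], [0, 0, -96, 0.21, 0.71, -0.02, 0.07], [0, 0, -96, 0.21, 0.71, -0.02, 0.07], [0, 0, -96, 0.21, 0.71, -0.02, 0.07], [0, 0, -96, 0.21, 0.71, -0.02, 0.07], [0, 0, -96, 0.21, 0.71, -0.02, 0.07], [0, 0, -96, 0.21, 0.71, -0.02, 0.07], [0, 0, -96, 0.21, 0.71, -0.02, 0.07], [0, 0, -96, 0.21, 0.71, -0.02, 0.07], [0, 0, -96, 0.21, 0.71, -0.02, 0.07]]
  ]
}}

```text
t: 8.23
eef_pos: [0.4888, 0.1548, 0.2909]
ee_rot: [-3.14, 0.002, -1.846]
force: [0.6, -0.7, -0.2]
width: 0.0702
```

```bash
cat >> h.py <<'E'
def plan(p,yaw,s=None):
    s=s or monitor.get_state(); y0=np.degrees(s['ee_rot'][2]); d=(yaw-y0+180)%360-180
    print('pos',np.round(s['eef_pos'],4),'yaw',round(y0,1),'w',round(float(s['width']),4),'| rotz',round(-d,1),'alt',round(-(d-180*np.sign(d)),1),'shift',tool(p,s).round(4))
E
python3 - <<'E'
from h import *
plan([.466,.392,.172],-96); print(monitor.get_state()['q'])
E
```

```text
pos [0.4888 0.1548 0.2909] yaw -105.8 w 0.0702 | rotz -9.8 alt 170.2 shift [-0.2218  0.0865  0.1191]
[ 6.90319413e-01  4.96673425e-02 -2.36252307e-01  1.38872775e-04
 -1.28273573e+00 -9.65510698e-01]
```

Call:
{"fn": "move_arm", "kwargs": {
  "deltas": [
    [[0, 0, -9.8, -0.222, 0.0865, 0.02, 0.07], [0, 0, -9.8, -0.222, 0.0865, 0.02, 0.07], [0, 0, -9.8, -0.222, 0.0865, 0.02, 0.07], [0, 0, -9.8, -0.222, 0.0865, 0.02, 0.07], [0, 0, -9.8, -0.222, 0.0865, 0.02, 0.07], [0, 0, -9.8, -0.222, 0.0865, 0.02, 0.07], [0, 0, -9.8, -0.222, 0.0865, 0.02, 0.07], [0, 0, -9.8, -0.222, 0.0865, 0.02, 0.07], [0, 0, -9.8, -0.222, 0.0865, 0.02, 0.07]]
  ]
}}

```text
t: 8.98
eef_pos: [0.4677, 0.39, 0.27]
ee_rot: [-3.142, -0.0, -1.681]
force: [1.0, -0.2, -0.8]
width: 0.07
```

Run:
```python
from h import *
plan([.466,.392,.172],-96)
f=grab('wrist','w4');a=grab('top','top2')
im=np.zeros((480,800,3),np.uint8); im[:,:400]=cv2.resize(f['frame'],(400,480)) if 0 else cv2.resize(f['frame'][80:,:280+0].repeat(1,0),(400,480)) if 0 else 0
im=np.zeros((600,800,3),np.uint8); im[:360,:480]=cv2.resize(f['frame'],(480,360)); im[:600,480:]=cv2.resize(a['frame'][150:360,370:482],(320,600),interpolation=cv2.INTER_CUBIC)
cv2.imwrite('pics/c3.png',im)
```

```text
pos [0.4677 0.39   0.27  ] yaw -96.3 w 0.07 | rotz -0.3 alt 179.7 shift [-0.0018  0.0019  0.098 ]
```

View pics/c3.png

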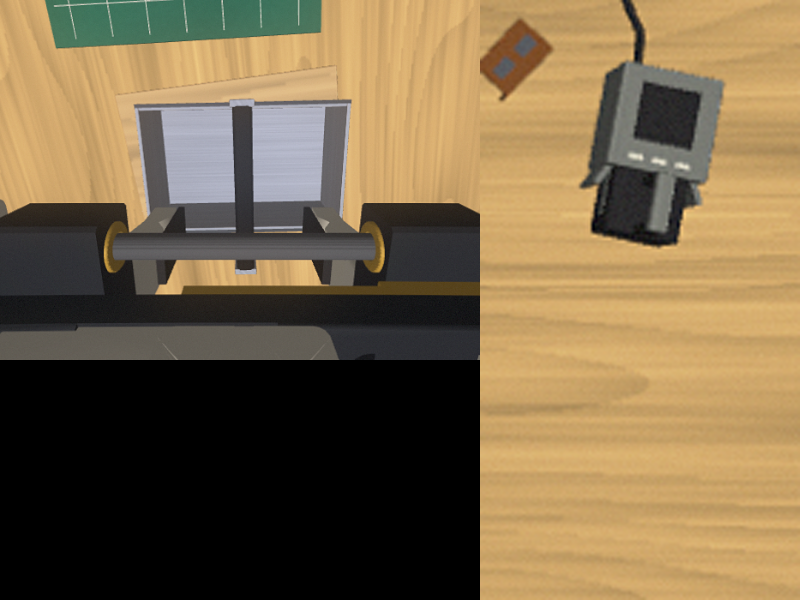

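The pack sits in the dock. The tote handle runs from (242,103) to (245,270) in the wrist inset, lined up with the tool. I'll fix its centre from this view.

Run:
```python
from h import *
f=load('w4'); e=onz(f,[(np.array(p)+.5)*560/480-.5 for p in((242,103),(245,270))],.196); print(e, e.mean(0), np.degrees(np.arctan2(*(e[1]-e[0])[1::-1]))-90)
r=onz(f,[(np.array(p)+.5)*560/480-.5 for p in((135,104),(351,101))],.115); print(r)
plan([*e.mean(0)[:2],.172],-96)
```

```text
[[0.46199094 0.32182544 0.196     ]
 [0.47574684 0.47010418 0.196     ]] [0.46886889 0.39596481 0.196     ] -5.300189210485328
[[0.57513537 0.31197397 0.115     ]
 [0.34853034 0.33381408 0.115     ]]
pos [0.468  0.3891 0.2705] yaw -96.4 w 0.0697 | rotz -0.4 alt 179.6 shift [-0.0068 -0.      0.0986]
```

Call:
{"fn": "move_arm", "kwargs": {
  "deltas": [
    [[0, 0, -0.8, -0.0065, 0, 0.03, 0.07], [0, 0, -0.8, -0.0065, 0, 0.06, 0.07], [0, 0, -0.8, -0.0065, 0, 0.09, 0.07], [0, 0, -0.8, -0.0065, 0, 0.0985, 0.07], [0, 0, -0.8, -0.0065, 0, 0.0985, 0], [0, 0, -0.8, -0.0065, 0, 0.0985, 0], [0, 0, -0.8, -0.0065, 0, 0.0985, 0], [0, 0, -0.8, -0.0065, 0, 0.0985, 0], [0, 0, -0.8, -0.0065, 0, 0.0985, 0], [0, 0, -0.8, -0.0065, 0, 0.0985, 0], [0, 0, -0.8, -0.0065, 0, 0.0985, 0], [0, 0, -0.8, -0.0065, 0, 0.0985, 0]]
  ],
  "force": 60
}}

```text
t: 10.08
eef_pos: [0.4685, 0.3964, 0.1719]
ee_rot: [-3.141, 0.0, -1.667]
force: [-0.3, 0.0, -0.5]
width: 0.0223
```

Call:
{"fn": "move_arm", "kwargs": {
  "deltas": [
    [[0, 0, 0, 0, 0, 0, 0], [0, 0, 0, 0, 0, 0, 0], [0, 0, 0, 0, 0, -0.008, 0], [0, 0, 0, 0, 0, -0.016, 0], [0, 0, 0, 0, 0, -0.024, 0], [0, 0, 0, 0, 0, -0.03, 0], [0, 0, 0, 0, 0, -0.03, 0]]
  ]
}}

```text
t: 10.67
eef_pos: [0.4691, 0.3969, 0.2035]
ee_rot: [-3.14, 0.002, -1.667]
force: [1.0, 0.1, -3.6]
width: 0.0155
```

Run:
```python
from h import *
plan([.515,.185,.19],-93);print(monitor.get_state()['force'],monitor.get_state()['moment'])
```

```text
pos [0.4691 0.3969 0.2035] yaw -95.5 w 0.0155 | rotz -2.5 alt 177.5 shift [ 0.2065 -0.0661  0.0132]
[ 1.0278355   0.09418917 -3.60218735] [ 0.1373362  -0.12698992  0.02263282]
```

Call:
{"fn": "move_arm", "kwargs": {
  "deltas": [
    [[0, 0, 0, 0.02, -0.005, 0, 0], [0, 0, -1, 0.045, -0.01, 0, 0], [0, 0, -1, 0.07, -0.017, 0, 0], [0, 0, -1.5, 0.095, -0.023, 0, 0], [0, 0, -2, 0.12, -0.03, 0, 0], [0, 0, -2.5, 0.145, -0.037, 0, 0], [0, 0, -2.5, 0.17, -0.043, 0, 0], [0, 0, -2.5, 0.19, -0.047, 0, 0], [0, 0, -2.5, 0.203, -0.051, 0, 0], [0, 0, -2.5, 0.208, -0.051, 0, 0], [0, 0, -2.5, 0.208, -0.051, 0.015, 0], [0, 0, -2.5, 0.208, -0.051, 0.03, 0]]
  ]
}}

```text
t: 11.67
eef_pos: [0.5, 0.1848, 0.1722]
ee_rot: [-3.139, 0.002, -1.625]
force: [-1.2, 0.5, -4.9]
width: 0.0152
```

Call:
{"fn": "move_arm", "kwargs": {
  "deltas": [
    [[0, 0, 0, 0, 0, 0.008, 0], [0, 0, 0, 0, 0, 0.014, 0], [0, 0, 0, 0, 0, 0.019, 0], [0, 0, 0, 0, 0, 0.022, 0], [0, 0, 0, 0, 0, 0.0235, 0], [0, 0, 0, 0, 0, 0.0235, 0]]
  ]
}}

```text
t: 12.17
eef_pos: [0.4994, 0.1847, 0.1487]
ee_rot: [-3.141, 0.0, -1.623]
force: [-1.9, -1.2, -0.9]
width: 0.016
```

Call:
{"fn": "move_arm", "kwargs": {
  "deltas": [
    [[0, 0, 0, 0, 0, 0, 0.06], [0, 0, 0, 0, 0, 0, 0.06], [0, 0, 0, 0, 0, 0, 0.06], [0, 0, 0, 0, 0, 0, 0.06], [0, 0, 0, 0, 0, -0.04, 0.06], [0, 0, 0, 0, 0, -0.08, 0.06], [0, 0, 0, 0, 0, -0.12, 0.06], [0, 0, 0, 0, 0, -0.15, 0.06], [0, 0, 0, 0, 0, -0.15, 0.06]]
  ]
}}

```text
t: 12.92
eef_pos: [0.5021, 0.1854, 0.3057]
ee_rot: [-3.132, 0.006, -1.623]
force: [2.0, 0.1, 1.0]
width: 0.06
```

Call:
{"fn": "move_arm", "kwargs": {
  "deltas": [
    [[0, 0, 72, 0.216, -0.172, -0.02, 0.07], [0, 0, 72, 0.216, -0.172, -0.02, 0.07], [0, 0, 72, 0.216, -0.172, -0.02, 0.07], [0, 0, 72, 0.216, -0.172, -0.02, 0.07], [0, 0, 72, 0.216, -0.172, -0.02, 0.07], [0, 0, 72, 0.216, -0.172, -0.02, 0.07], [0, 0, 72, 0.216, -0.172, -0.02, 0.07], [0, 0, 72, 0.216, -0.172, -0.02, 0.07], [0, 0, 72, 0.216, -0.172, -0.02, 0.07], [0, 0, 72, 0.216, -0.172, -0.02, 0.07], [0, 0, 72, 0.216, -0.172, -0.02, 0.07], [0, 0, 72, 0.216, -0.172, -0.02, 0.07]]
  ]
}}

```text
t: 13.92
eef_pos: [0.6595, -0.0406, 0.3179]
ee_rot: [-3.142, -0.0, -2.877]
force: [-0.0, 0.7, 1.0]
width: 0.0701
```

Run:
```python
from h import *
plan([.527,.007,.03],-163)
f=grab('wrist','w5'); cv2.imwrite('pics/w5.png',cv2.resize(f['frame'],(800,600),interpolation=cv2.INTER_CUBIC))
```

```text
pos [ 0.6595 -0.0406  0.3179] yaw -164.9 w 0.0701 | rotz -1.9 alt 178.1 shift [0.1155 0.0806 0.2879]
```

View pics/w5.png

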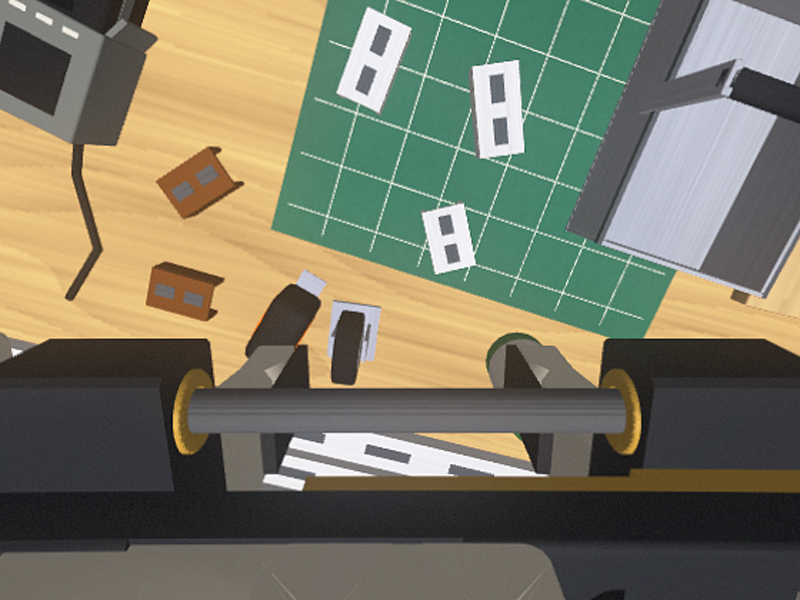

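Three offcuts are visible, at (374,60), (498,110) and (448,239); the fourth is out of view above. The tote stands upright on the mat. The brown pieces at (200,182) and (182,292) are left alone.

Run:
```python
from h import *
a=load('top0'); f=load('w5'); c=lambda p:(np.array(p)+.5)*.7-.5
for n,q,t in(('B',[(369,8),(412,24),(381,112),(338,95)],(472,322)),('C',[(472,66),(519,60),(524,152),(480,158)],(406,317)),('A',[(422,211),(462,204),(474,265),(436,273)],(411,249))):
    w=onz(f,[c(p) for p in q],.031); L=(w[1]+w[0]-w[2]-w[3])/2; S=(w[1]+w[2]-w[0]-w[3])/2
    print(n,w.mean(0).round(4),np.linalg.norm(L).round(4),np.linalg.norm(S).round(4),'yaw',np.degrees(np.arctan2(L[1],L[0])).round(1),np.degrees(np.arctan2(S[1],S[0])).round(1),tri(a,c(t),f,c(np.mean(q,0))))
plan([.66,0,.1],-160)
```

```text
B [ 0.5176 -0.1079  0.031 ] 0.0727 0.0384 yaw 172.9 85.9 (array([ 0.51597046, -0.10971186,  0.0266019 ]), np.float64(0.0027725658175709812))
C [0.5273 0.0059 0.031 ] 0.0753 0.0396 yaw -157.5 112.1 (array([0.5253758 , 0.00513277, 0.02851754]), np.float64(0.0021297072041880118))
A [ 0.6465 -0.0042  0.031 ] 0.0594 0.037 yaw -151.7 116.2 (array([ 0.64532549, -0.00465911,  0.03125827]), np.float64(0.0014031173007159358))
pos [ 0.6595 -0.0405  0.3181] yaw -164.8 w 0.0703 | rotz -4.8 alt 175.2 shift [-0.0111  0.0389  0.2181]
```

Run:
```python
from h import *
a=load('top0'); f=load('w5'); c=lambda p:(np.array(p)+.5)*.7-.5
print('castor top0 plate',onz(a,[c((433,202)),c((461,200)),c((433,178))],.003).round(3).tolist())
print('wheel near end',onz(a,[c((450,199)),c((456,195))],.06).round(3).tolist(), onz(f,[c((352,312)),c((335,315))],.07).round(3).tolist())
print('plate w5',onz(f,[c((332,301)),c((381,306))],.003).round(3).tolist())
print('tape w5', onz(f,[c((300,283)),c((270,305))],.06).round(3).tolist())
print('bottle', onz(a,[c((335,205)),c((364,203))],.02).round(3).tolist(),onz(f,[c((515,335))],.15).round(3).tolist())
g=np.array(proj(f,[[.59,-.1,.031]]));print(g)
```

```text
castor top0 plate [[0.736, -0.046, 0.003], [0.739, -0.097, 0.003], [0.78, -0.046, 0.003]]
wheel near end [[0.727, -0.072, 0.06], [0.735, -0.083, 0.06]] [[0.727, -0.073, 0.07], [0.734, -0.087, 0.07]]
plate w5 [[0.743, -0.098, 0.003], [0.735, -0.048, 0.003]]
tape w5 [[0.716, -0.125, 0.06], [0.743, -0.147, 0.06]]
bottle [[0.727, 0.131, 0.02], [0.73, 0.079, 0.02]] [[0.686, 0.047, 0.15]]
[[254.28143766 104.67642786]]
```

Castor wheel's near end is at about (0.727,-0.072), so I grip offcut A slightly off-axis and towards the robot side to keep the gripper body clear.

Call:
{"fn": "move_arm", "kwargs": {
  "deltas": [
    [[0, 0, -2, 0.0115, 0.0365, 0.01, 0.075], [0, 0, -2, 0.0115, 0.0365, 0.05, 0.075], [0, 0, -2, 0.0115, 0.0365, 0.09, 0.075], [0, 0, -2, 0.0115, 0.0365, 0.13, 0.075], [0, 0, -2, 0.0115, 0.0365, 0.17, 0.075], [0, 0, -2, 0.0115, 0.0365, 0.21, 0.075], [0, 0, -2, 0.0115, 0.0365, 0.245, 0.075], [0, 0, -2, 0.0115, 0.0365, 0.27, 0.075], [0, 0, -2, 0.0115, 0.0365, 0.29, 0.075], [0, 0, -2, 0.0115, 0.0365, 0.302, 0.075], [0, 0, -2, 0.0115, 0.0365, 0.308, 0.075]]
  ]
}}

```text
t: 14.88
eef_pos: [0.6381, -0.0082, 0.0083]
ee_rot: [3.142, -0.002, -2.843]
force: [0.2, -0.4, 0.2]
width: 0.0753
```

Call:
{"fn": "move_arm", "kwargs": {
  "deltas": [
    [[0, 0, 0, 0, 0, 0, 0], [0, 0, 0, 0, 0, 0, 0], [0, 0, 0, 0, 0, 0, 0], [0, 0, 0, 0, 0, 0, 0], [0, 0, 0, 0, 0, 0, 0], [0, 0, 0, 0, 0, 0, 0], [0, 0, 0, 0, 0, 0, 0], [0, 0, 0, 0, 0, -0.03, 0], [0, 0, 0, 0, 0, -0.07, 0], [0, 0, 0, 0, 0, -0.11, 0], [0, 0, 0, 0, 0, -0.15, 0], [0, 0, 0, 0, 0, -0.15, 0]]
  ],
  "force": 35
}}

```text
t: 15.88
eef_pos: [0.6433, -0.008, 0.1695]
ee_rot: [-3.139, 0.013, -2.844]
force: [2.1, -0.1, 0.5]
width: 0.0429
```

Run:
```python
from h import *
T=np.array([.4995,.185,0]);Rt=R.from_euler('z',-3,degrees=True)
for x,y in((.059,-.012),(.059,.012),(-.059,-.012),(-.059,.012)): plan(T+Rt.apply([x,y,.24]),177)
```

```text
pos [ 0.6433 -0.008   0.1695] yaw -163.0 w 0.0429 | rotz 20.0 alt -160.0 shift [ 0.0288  0.195  -0.0715]
pos [ 0.6433 -0.008   0.1695] yaw -163.0 w 0.0429 | rotz 20.0 alt -160.0 shift [ 0.0205  0.2175 -0.0714]
pos [ 0.6433 -0.008   0.1695] yaw -163.0 w 0.0429 | rotz 20.0 alt -160.0 shift [ 0.1396  0.2354 -0.073 ]
pos [ 0.6433 -0.008   0.1695] yaw -163.0 w 0.0429 | rotz 20.0 alt -160.0 shift [ 0.1314  0.258  -0.0729]
```

Call:
{"fn": "move_arm", "kwargs": {
  "deltas": [
    [[0, 0, 0, 0, 0, 0, 0], [0, 0, 0, 0, 0, 0, 0]]
  ]
}}

```text
t: 16.05
eef_pos: [0.6384, -0.0082, 0.1598]
ee_rot: [3.141, 0.0, -2.846]
force: [-0.4, -0.3, -0.8]
width: 0.0428
```

Run:
```python
from h import *
f=grab('wrist','w6'); print(monitor.get_state()['width'],monitor.get_state()['force'],proj(f,[[.646,-.004,.031],[.39,-.1,.031]]))
b=grab('side','side2')
im=np.zeros((600,800,3),np.uint8); im[:450,:600]=cv2.resize(f['frame'],(600,450)); q=np.int32(proj(b,[[.6,0,.15]])[0]); print(q)
im[450:600,:]=0; im[300:600,600:]=cv2.resize(b['frame'][q[1]-60:q[1]+60,q[0]-40:q[0]+40],(200,300))
cv2.imwrite('pics/c4.png',im)
```

```text
0.0430905305816196 [-0.26933131 -0.51118056 -1.89910157] [[ 287.2800522   207.16547058]
 [ 262.32283961 -191.73562728]]
[279 191]
```

View pics/c4.png

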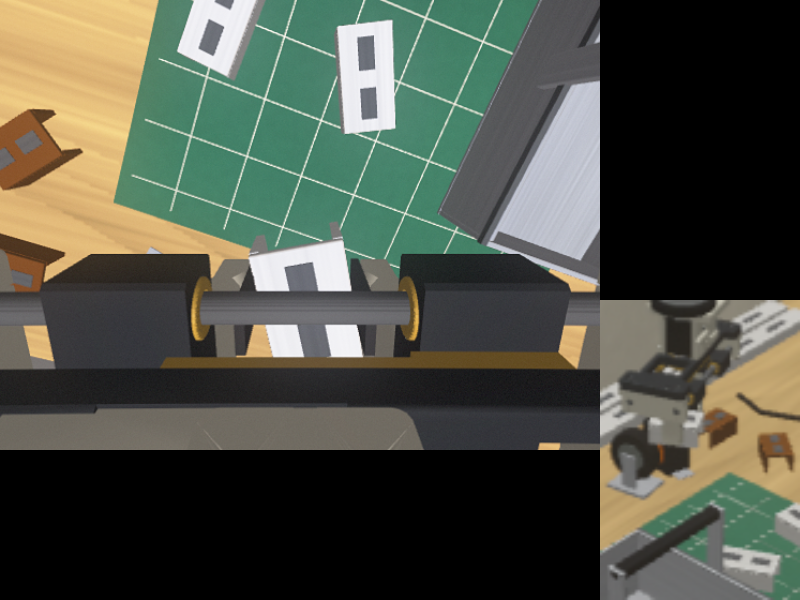

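Offcut A is held between the fingers at (300,290), turned about 10°, and the others lie where measured. I'll carry it to the +x opening.

Call:
{"fn": "move_arm", "kwargs": {
  "deltas": [
    [[0, 0, 5, 0.006, 0.04, 0, 0], [0, 0, 10, 0.012, 0.08, 0, 0], [0, 0, 15, 0.018, 0.12, 0, 0], [0, 0, 20, 0.024, 0.16, 0, 0], [0, 0, 20, 0.024, 0.193, 0, 0], [0, 0, 20, 0.024, 0.193, 0, 0], [0, 0, 20, 0.024, 0.193, 0.04, 0], [0, 0, 20, 0.024, 0.193, 0.07, 0], [0, 0, 20, 0.024, 0.193, 0.08, 0], [0, 0, 20, 0.024, 0.193, 0.08, 0.058], [0, 0, 20, 0.024, 0.193, 0.08, 0.058], [0, 0, 20, 0.024, 0.193, 0.08, 0.058]]
  ]
}}

```text
t: 17.15
eef_pos: [0.5609, 0.1697, 0.0814]
ee_rot: [3.141, 0.002, 3.089]
force: [0.2, 0.1, 0.2]
width: 0.0556
```

Call:
{"fn": "move_arm", "kwargs": {
  "deltas": [
    [[0, 0, 0, 0, 0, 0, 0.058], [0, 0, 0, 0, 0, -0.04, 0.058], [0, 0, 0, 0, 0, -0.08, 0.058], [0, 0, 0, 0, 0, -0.12, 0.058], [0, 0, 0, 0, 0, -0.12, 0.058]]
  ]
}}

```text
t: 17.57
eef_pos: [0.5642, 0.1709, 0.2108]
ee_rot: [3.135, 0.014, 3.09]
force: [2.1, 1.6, 0.9]
width: 0.0578
```

Run:
```python
from h import *
plan([.511,-.001,.2],-168); plan([.511,-.001,.2],180)
```

```text
pos [0.5642 0.1709 0.2108] yaw 177.0 w 0.0578 | rotz -15.0 alt 165.0 shift [ 0.0443 -0.1745  0.009 ]
pos [0.5642 0.1709 0.2108] yaw 177.0 w 0.0578 | rotz -3.0 alt 177.0 shift [ 0.0443 -0.1745  0.009 ]
```

Call:
{"fn": "move_arm", "kwargs": {
  "deltas": [
    [[0, 0, -5, 0.009, -0.04, 0, 0.075], [0, 0, -10, 0.018, -0.08, 0, 0.075], [0, 0, -15, 0.027, -0.12, 0, 0.075], [0, 0, -15, 0.036, -0.16, 0, 0.075], [0, 0, -15, 0.041, -0.1735, 0, 0.075], [0, 0, -15, 0.041, -0.1735, 0.03, 0.075], [0, 0, -15, 0.041, -0.1735, 0.07, 0.075], [0, 0, -15, 0.041, -0.1735, 0.11, 0.075], [0, 0, -15, 0.041, -0.1735, 0.15, 0.075], [0, 0, -15, 0.041, -0.1735, 0.175, 0.075], [0, 0, -15, 0.041, -0.1735, 0.191, 0.075], [0, 0, -15, 0.041, -0.1735, 0.191, 0.075]]
  ]
}}

```text
t: 18.57
eef_pos: [0.5081, -0.0023, 0.0069]
ee_rot: [-3.141, -0.004, -2.934]
force: [-1.0, -0.4, 0.3]
width: 0.0752
```

Call:
{"fn": "move_arm", "kwargs": {
  "deltas": [
    [[0, 0, 0, 0, 0, 0, 0], [0, 0, 0, 0, 0, 0, 0], [0, 0, 0, 0, 0, 0, 0], [0, 0, 0, 0, 0, 0, 0], [0, 0, 0, 0, 0, 0, 0], [0, 0, 0, 0, 0, 0, 0], [0, 0, 0, 0, 0, 0, 0], [0, 0, 0, 0, 0, 0, 0], [0, 0, 0, 0, 0, -0.04, 0], [0, 0, 0, 0, 0, -0.08, 0], [0, 0, 0, 0, 0, -0.12, 0], [0, 0, 0, 0, 0, -0.15, 0]]
  ],
  "force": 35
}}

```text
t: 19.57
eef_pos: [0.51, -0.0017, 0.1626]
ee_rot: [-3.142, 0.003, -2.933]
force: [1.1, 1.5, -0.3]
width: 0.0426
```

Call:
{"fn": "move_arm", "kwargs": {
  "deltas": [
    [[0, 0, 0, 0, 0, 0, 0], [0, 0, 0, 0, 0, 0, 0], [0, 0, 0, 0, 0, 0, 0]]
  ]
}}

```text
t: 19.82
eef_pos: [0.5089, -0.0017, 0.1588]
ee_rot: [3.141, -0.0, -2.933]
force: [-0.7, 0.3, -2.6]
width: 0.0426
```

Run:
```python
from h import *
T=np.array([.4995,.185,0]);Rt=R.from_euler('z',-3,degrees=True)
s=monitor.get_state();print(s['force'])
for x,y in((-.059,-.012),(-.059,.012),(.059,.012)): plan(T+Rt.apply([x,y,.08]),177)
f=grab('wrist','w7'); cv2.imwrite('pics/w7.png',f['frame'])
```

```text
[-0.68591985  0.34612615 -2.62152252]
pos [ 0.5089 -0.0017  0.1588] yaw -168.1 w 0.0426 | rotz 14.9 alt -165.1 shift [0.0307 0.1882 0.0789]
pos [ 0.5089 -0.0017  0.1588] yaw -168.1 w 0.0426 | rotz 14.9 alt -165.1 shift [0.0245 0.2114 0.0789]
pos [ 0.5089 -0.0017  0.1588] yaw -168.1 w 0.0426 | rotz 14.9 alt -165.1 shift [-0.0895  0.1809  0.0789]
```

Call:
{"fn": "move_arm", "kwargs": {
  "deltas": [
    [[0, 0, 5, 0.04, 0.008, 0, 0], [0, 0, 10, 0.08, 0.017, 0, 0], [0, 0, 15, 0.086, 0.018, 0, 0], [0, 0, 15, 0.079, 0.05, 0, 0], [0, 0, 15, 0.07, 0.09, 0, 0], [0, 0, 15, 0.062, 0.13, 0, 0], [0, 0, 15, 0.054, 0.17, 0, 0], [0, 0, 15, 0.049, 0.193, 0, 0], [0, 0, 15, 0.049, 0.193, 0, 0], [0, 0, 15, 0.049, 0.193, 0.04, 0], [0, 0, 15, 0.049, 0.193, 0.07, 0], [0, 0, 15, 0.049, 0.193, 0.079, 0]]
  ]
}}

```text
t: 20.87
eef_pos: [0.4185, 0.1745, 0.0752]
ee_rot: [-3.136, -0.006, 3.088]
force: [-0.5, -1.4, -2.1]
width: 0.0427
```

Call:
{"fn": "move_arm", "kwargs": {
  "deltas": [
    [[0, 0, 0, 0, 0, 0, 0.058], [0, 0, 0, 0, 0, 0, 0.058], [0, 0, 0, 0, 0, 0, 0.058], [0, 0, 0, 0, 0, 0, 0.058], [0, 0, 0, 0, 0, -0.04, 0.058], [0, 0, 0, 0, 0, -0.08, 0.058], [0, 0, 0, 0, 0, -0.12, 0.058], [0, 0, 0, 0, 0, -0.12, 0.058], [0, 0, 0, 0, 0, -0.12, 0.058]]
  ]
}}

```text
t: 21.62
eef_pos: [0.4231, 0.1782, 0.2041]
ee_rot: [3.135, 0.006, 3.088]
force: [-0.9, 0.3, -0.7]
width: 0.058
```

Run:
```python
from h import *
a=load('w7')
plan([.517,-.109,.01],173.5); plan([.39,-.10,.01],-169.5)
f=grab('wrist','w8'); t=grab('top','top3')
im=np.zeros((600,800,3),np.uint8); im[:330,:440]=cv2.resize(f['frame'],(440,330)); im[:,440:]=cv2.resize(t['frame'][150:320,190:292],(360,600),interpolation=cv2.INTER_CUBIC); im[330:,:360]=cv2.resize(t['frame'][140:320,290:530],(360,270)); cv2.imwrite('pics/c5.png',im)
```

```text
pos [0.4231 0.1782 0.2041] yaw 177.0 w 0.058 | rotz 3.5 alt -176.5 shift [-0.1079 -0.283   0.193 ]
pos [0.4231 0.1782 0.2041] yaw 177.0 w 0.058 | rotz -13.5 alt 166.5 shift [ 0.0194 -0.2808  0.1923]
```

View pics/c5.png

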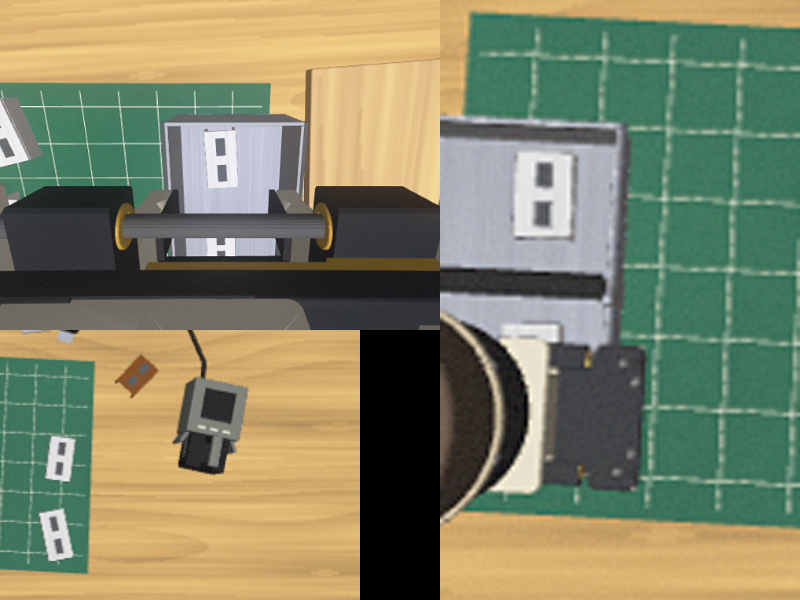

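A and C lie in the tote, one in each opening. B and D are unmoved on the mat, and the pack is still home. I'll check D's pose numerically from this picture.

Run:
```python
from h import *
a=load('top3')
hsv=cv2.cvtColor(a['frame'],cv2.COLOR_BGR2HSV)
m=((hsv[...,1]<50)&(hsv[...,2]>185)).astype(np.uint8); x=np.zeros_like(m); x[190:305,300:345]=m[190:305,300:345]
x=cv2.morphologyEx(x,cv2.MORPH_CLOSE,np.ones((7,7)));x=cv2.morphologyEx(x,cv2.MORPH_OPEN,np.ones((5,5)))
for ct in cv2.findContours(x,0,1)[0]:
    if cv2.contourArea(ct)<80: continue
    bx=cv2.boxPoints(cv2.minAreaRect(ct.astype(np.float32))); w=onz(a,bx,.031)
    e=[w[1]-w[0],w[2]-w[1]]; L=max(e,key=np.linalg.norm)
    print('off',w.mean(0).round(3),[round(np.linalg.norm(v)*1e3) for v in e],'yaw',np.degrees(np.arctan2(L[1],L[0])).round(1))
plan([.402,-.099,.2],-168)
```

```text
off [ 0.39  -0.1    0.031] [44, 79] yaw -169.5
off [ 0.515 -0.109  0.031] [72, 39] yaw -7.8
pos [0.4215 0.1769 0.2008] yaw 176.9 w 0.0577 | rotz -15.1 alt 164.9 shift [ 0.0047 -0.2765  0.0003]
```

Call:
{"fn": "move_arm", "kwargs": {
  "deltas": [
    [[0, 0, -5, 0, -0.04, 0, 0.075], [0, 0, -10, 0, -0.08, 0, 0.075], [0, 0, -15, 0.001, -0.12, 0, 0.075], [0, 0, -15, 0.002, -0.16, 0, 0.075], [0, 0, -15, 0.003, -0.2, 0, 0.075], [0, 0, -15, 0.004, -0.24, 0, 0.075], [0, 0, -15, 0.005, -0.2765, 0, 0.075], [0, 0, -15, 0.005, -0.2765, 0, 0.075], [0, 0, -15, 0.005, -0.2765, 0.04, 0.075], [0, 0, -15, 0.005, -0.2765, 0.08, 0.075], [0, 0, -15, 0.005, -0.2765, 0.12, 0.075], [0, 0, -15, 0.005, -0.2765, 0.14, 0.075]]
  ]
}}

```text
t: 22.72
eef_pos: [0.3984, -0.0997, 0.0559]
ee_rot: [3.141, -0.006, -2.935]
force: [0.2, -0.0, -0.3]
width: 0.0751
```

Run:
```python
from h import *
plan([.402,-.099,.01],-168)
print(monitor.get_state()['ee_rot'])
```

```text
pos [ 0.3984 -0.0997  0.0559] yaw -168.2 w 0.0751 | rotz -0.2 alt 179.8 shift [-0.0039 -0.0001  0.0459]
[ 3.14095937 -0.00581901 -2.93479729]
```

Call:
{"fn": "move_arm", "kwargs": {
  "deltas": [
    [[0, 0, 0, 0, 0, 0.03, 0.075], [0, 0, 0, 0, 0, 0.045, 0.075], [0, 0, 0, 0, 0, 0.05, 0.075], [0, 0, 0, 0, 0, 0.05, 0], [0, 0, 0, 0, 0, 0.05, 0], [0, 0, 0, 0, 0, 0.05, 0], [0, 0, 0, 0, 0, 0.05, 0], [0, 0, 0, 0, 0, 0.05, 0], [0, 0, 0, 0, 0, 0.05, 0], [0, 0, 0, 0, 0, 0.05, 0], [0, 0, 0, 0, 0, 0.05, 0], [0, 0, 0, 0, 0, 0.05, 0]]
  ],
  "force": 35
}}

```text
t: 23.72
eef_pos: [0.4024, -0.0987, 0.0108]
ee_rot: [-3.142, 0.001, -2.933]
force: [-1.9, 1.6, 8.5]
width: 0.0397
```

Call:
{"fn": "move_arm", "kwargs": {
  "deltas": [
    [[0, 0, 0, 0, 0, -0.04, 0], [0, 0, 0, 0, 0, -0.08, 0], [0, 0, 0, 0, 0, -0.12, 0], [0, 0, 0, 0, 0, -0.15, 0], [0, 0, 0, 0, 0, -0.15, 0], [0, 0, 0, 0, 0, -0.15, 0], [0, 0, 0, 0, 0, -0.15, 0]]
  ]
}}

```text
t: 24.3
eef_pos: [0.4013, -0.0988, 0.1598]
ee_rot: [3.141, 0.0, -2.933]
force: [-0.8, -0.2, -2.3]
width: 0.0399
```

Run:
```python
from h import *
T=np.array([.4995,.185,0]);Rt=R.from_euler('z',-3,degrees=True)
print(monitor.get_state()['force'])
plan(T+Rt.apply([-.06,.012,.085]),177)
```

```text
[-0.75501844 -0.16370309 -2.27134374]
pos [ 0.4013 -0.0988  0.1598] yaw -168.1 w 0.0399 | rotz 14.9 alt -165.1 shift [-0.0998  0.2844  0.075 ]
```

Call:
{"fn": "move_arm", "kwargs": {
  "deltas": [
    [[0, 0, 5, -0.015, 0.04, 0, 0], [0, 0, 10, -0.03, 0.08, 0, 0], [0, 0, 15, -0.045, 0.12, 0, 0], [0, 0, 15, -0.06, 0.16, 0, 0], [0, 0, 15, -0.076, 0.2, 0, 0], [0, 0, 15, -0.091, 0.24, 0, 0], [0, 0, 15, -0.106, 0.28, 0, 0], [0, 0, 15, -0.115, 0.302, 0, 0], [0, 0, 15, -0.115, 0.302, 0, 0], [0, 0, 15, -0.115, 0.302, 0.02, 0], [0, 0, 15, -0.115, 0.302, 0.04, 0], [0, 0, 15, -0.115, 0.302, 0.04, 0]]
  ]
}}

```text
t: 25.3
eef_pos: [0.449, 0.2183, 0.115]
ee_rot: [-3.135, -0.007, 3.088]
force: [-1.3, -1.7, -1.8]
width: 0.0395
```

Call:
{"fn": "move_arm", "kwargs": {
  "deltas": [
    [[0, 0, 0, 0, 0, 0, 0.058], [0, 0, 0, 0, 0, 0, 0.058], [0, 0, 0, 0, 0, 0, 0.058], [0, 0, 0, 0, 0, 0, 0.058], [0, 0, 0, 0, 0, -0.04, 0.058], [0, 0, 0, 0, 0, -0.08, 0.058], [0, 0, 0, 0, 0, -0.08, 0.058], [0, 0, 0, 0, 0, -0.08, 0.058]]
  ]
}}

```text
t: 25.97
eef_pos: [0.4532, 0.2216, 0.2035]
ee_rot: [3.136, 0.005, 3.088]
force: [-0.3, 0.1, -0.4]
width: 0.0578
```

Run:
```python
from h import *
plan([.516,-.109,.01],172.8)
```

```text
pos [0.4532 0.2216 0.2035] yaw 177.0 w 0.0578 | rotz 4.2 alt -175.8 shift [-0.0793 -0.3278  0.1922]
```

Call:
{"fn": "move_arm", "kwargs": {
  "deltas": [
    [[0, 0, 4, -0.01, -0.04, 0, 0.075], [0, 0, 4, -0.02, -0.08, 0, 0.075], [0, 0, 4, -0.03, -0.12, 0, 0.075], [0, 0, 4, -0.04, -0.16, 0, 0.075], [0, 0, 4, -0.05, -0.2, 0, 0.075], [0, 0, 4, -0.06, -0.24, 0, 0.075], [0, 0, 4, -0.07, -0.28, 0, 0.075], [0, 0, 4, -0.08, -0.32, 0, 0.075], [0, 0, 4, -0.081, -0.327, 0.03, 0.075], [0, 0, 4, -0.081, -0.327, 0.07, 0.075], [0, 0, 4, -0.081, -0.327, 0.11, 0.075], [0, 0, 4, -0.081, -0.327, 0.14, 0.075]]
  ]
}}

```text
t: 26.97
eef_pos: [0.5134, -0.1113, 0.0572]
ee_rot: [3.142, -0.002, 3.016]
force: [0.1, 0.4, -0.7]
width: 0.0752
```

Call:
{"fn": "move_arm", "kwargs": {
  "deltas": [
    [[0, 0, 0, 0, 0, 0.03, 0.075], [0, 0, 0, 0, 0, 0.045, 0.075], [0, 0, 0, 0, 0, 0.05, 0.075], [0, 0, 0, 0, 0, 0.05, 0], [0, 0, 0, 0, 0, 0.05, 0], [0, 0, 0, 0, 0, 0.05, 0], [0, 0, 0, 0, 0, 0.05, 0], [0, 0, 0, 0, 0, 0.05, 0], [0, 0, 0, 0, 0, 0.05, 0], [0, 0, 0, 0, 0, 0.05, 0], [0, 0, 0, 0, 0, 0.05, 0], [0, 0, 0, 0, 0, 0.05, 0]]
  ],
  "force": 35
}}

```text
t: 27.97
eef_pos: [0.516, -0.1103, 0.0109]
ee_rot: [3.141, 0.001, 3.019]
force: [-2.5, 1.5, 7.6]
width: 0.0399
```

Call:
{"fn": "move_arm", "kwargs": {
  "deltas": [
    [[0, 0, 0, 0, 0, -0.04, 0], [0, 0, 0, 0, 0, -0.08, 0], [0, 0, 0, 0, 0, -0.12, 0], [0, 0, 0, 0, 0, -0.15, 0], [0, 0, 0, 0, 0, -0.15, 0], [0, 0, 0, 0, 0, -0.15, 0], [0, 0, 0, 0, 0, -0.15, 0]]
  ]
}}

```text
t: 28.55
eef_pos: [0.5148, -0.1103, 0.1597]
ee_rot: [3.141, -0.0, 3.018]
force: [-0.1, -0.1, -1.6]
width: 0.0391
```

Run:
```python
from h import *
T=np.array([.4995,.185,0]);Rt=R.from_euler('z',-3,degrees=True)
print(monitor.get_state()['force'])
plan(T+Rt.apply([.06,.03,.12]),177)
```

```text
[-0.0876264  -0.1239474  -1.63052139]
pos [ 0.5148 -0.1103  0.1597] yaw 172.9 w 0.0391 | rotz -4.1 alt 175.9 shift [-0.0063  0.3254  0.0398]
```

Call:
{"fn": "move_arm", "kwargs": {
  "deltas": [
    [[0, 0, 0, -0.04, 0.006, 0, 0], [0, 0, -2, -0.041, 0.046, 0, 0], [0, 0, -4, -0.036, 0.086, 0, 0], [0, 0, -4, -0.031, 0.126, 0, 0], [0, 0, -4, -0.026, 0.166, 0, 0], [0, 0, -4, -0.021, 0.206, 0, 0], [0, 0, -4, -0.016, 0.246, 0, 0], [0, 0, -4, -0.011, 0.286, 0, 0], [0, 0, -4, -0.0065, 0.325, 0, 0], [0, 0, -4, -0.0065, 0.325, 0.02, 0], [0, 0, -4, -0.0065, 0.325, 0.04, 0], [0, 0, -4, -0.0065, 0.325, 0.04, 0]]
  ]
}}

```text
t: 29.55
eef_pos: [0.5582, 0.2104, 0.1141]
ee_rot: [-3.136, -0.008, 3.089]
force: [-1.9, -2.0, -0.9]
width: 0.0401
```

Call:
{"fn": "move_arm", "kwargs": {
  "deltas": [
    [[0, 0, 0, 0, 0, 0, 0.058], [0, 0, 0, 0, 0, 0, 0.058], [0, 0, 0, 0, 0, 0, 0.058], [0, 0, 0, 0, 0, 0, 0.058], [0, 0, 0, 0, 0, -0.04, 0.058], [0, 0, 0, 0, 0, -0.08, 0.058], [0, 0, 0, 0, 0, -0.12, 0.058], [0, 0, 0, 0, 0, -0.16, 0.058], [0, 0, 0, 0, 0, -0.16, 0.058], [0, 0, 0, 0, 0, -0.16, 0.058]]
  ]
}}

```text
t: 30.38
eef_pos: [0.563, 0.2117, 0.2845]
ee_rot: [3.137, 0.006, 3.088]
force: [-0.1, 0.1, -0.7]
width: 0.0578
```

Run:
```python
from h import *
plan([.4995,.185,.25],-93)
print(monitor.get_state()['q'])
```

```text
pos [0.563  0.2117 0.2845] yaw 176.9 w 0.0578 | rotz -90.1 alt 89.9 shift [ 0.0622 -0.0302  0.034 ]
[ 6.84507107e-01  2.02256666e-01 -7.23764815e-02  4.99519990e-04
 -1.28852873e+00 -2.30905508e+00]
```

Call:
{"fn": "move_arm", "kwargs": {
  "deltas": [
    [[0, 0, -90, 0.0622, -0.03, 0.01, 0.07], [0, 0, -90, 0.0622, -0.03, 0.01, 0.07], [0, 0, -90, 0.0622, -0.03, 0.01, 0.07], [0, 0, -90, 0.0622, -0.03, 0.01, 0.07], [0, 0, -90, 0.0622, -0.03, 0.01, 0.07], [0, 0, -90, 0.0622, -0.03, 0.01, 0.07], [0, 0, -90, 0.0622, -0.03, 0.01, 0.07], [0, 0, -90, 0.0622, -0.03, 0.01, 0.07], [0, 0, -90, 0.0622, -0.03, 0.01, 0.07], [0, 0, -90, 0.0622, -0.03, 0.01, 0.07], [0, 0, -90, 0.0622, -0.03, 0.01, 0.07], [0, 0, -90, 0.0622, -0.03, 0.01, 0.07]]
  ]
}}

```text
t: 31.38
eef_pos: [0.4976, 0.1841, 0.2696]
ee_rot: [3.141, -0.0, -1.689]
force: [-0.2, -0.5, 0.3]
width: 0.0702
```

Call:
{"fn": "move_arm", "kwargs": {
  "deltas": [
    [[0, 0, -6, 0, 0, 0, 0.07], [0, 0, -6, 0, 0, 0, 0.07], [0, 0, -6, 0, 0, 0, 0.07]]
  ]
}}

```text
t: 31.63
eef_pos: [0.4977, 0.1843, 0.2698]
ee_rot: [3.141, -0.0, -1.594]
force: [-0.3, -0.9, 0.5]
width: 0.0697
```

Run:
```python
from h import *
plan([.4995,.185,.15],-93)
f=grab('wrist','w9'); t=grab('top','top4'); b=grab('side','side4')
im=np.zeros((600,800,3),np.uint8); im[:360,:480]=cv2.resize(f['frame'],(480,360)); im[:320,480:]=cv2.resize(t['frame'][140:320,180:360],(320,320)); im[360:,:320]=cv2.resize(b['frame'][210:330,180:340],(320,240),interpolation=cv2.INTER_CUBIC); im[330:600,480:]=cv2.resize(t['frame'][140:300,340:530],(320,270)); cv2.imwrite('pics/c6.png',im)
```

```text
pos [0.4977 0.1843 0.2698] yaw -91.3 w 0.0697 | rotz 1.7 alt -178.3 shift [-0.0008 -0.0018  0.1198]
```

View pics/c6.png

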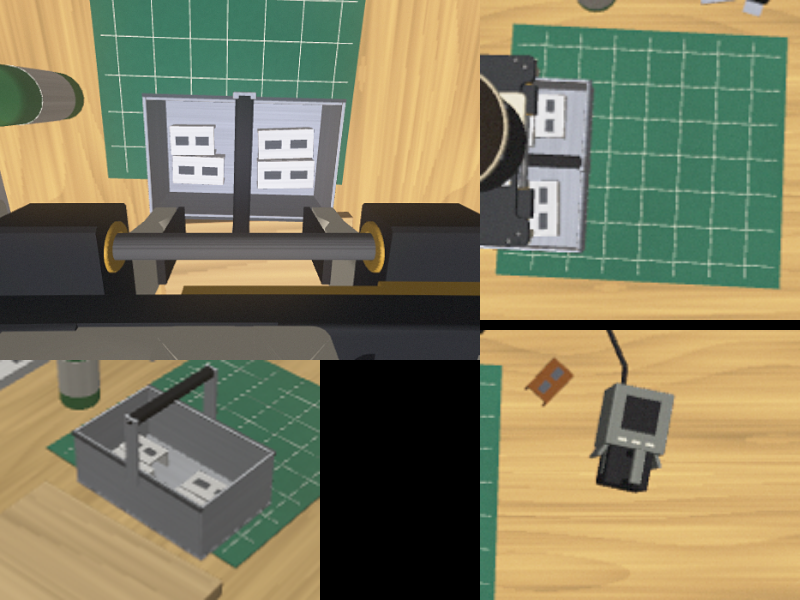

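All four offcuts lie flat inside the tote: wrist inset (192,140), (198,170), (285,143) and (285,173). The mat is clear, the pack is home and the handle is centred under the tool. I'll grasp the handle.

Call:
{"fn": "move_arm", "kwargs": {
  "deltas": [
    [[0, 0, 0, -0.001, -0.002, 0.03, 0.07], [0, 0, 0, -0.001, -0.002, 0.07, 0.07], [0, 0, 0, -0.001, -0.002, 0.1, 0.07], [0, 0, 0, -0.001, -0.002, 0.12, 0.07], [0, 0, 0, -0.001, -0.002, 0.12, 0.07], [0, 0, 0, -0.001, -0.002, 0.12, 0], [0, 0, 0, -0.001, -0.002, 0.12, 0], [0, 0, 0, -0.001, -0.002, 0.12, 0], [0, 0, 0, -0.001, -0.002, 0.12, 0], [0, 0, 0, -0.001, -0.002, 0.12, 0], [0, 0, 0, -0.001, -0.002, 0.12, 0], [0, 0, 0, -0.001, -0.002, 0.12, 0]]
  ],
  "force": 60
}}

```text
t: 32.78
eef_pos: [0.5002, 0.1857, 0.1506]
ee_rot: [-3.141, 0.001, -1.59]
force: [0.5, 0.5, 0.7]
width: 0.0289
```

Call:
{"fn": "move_arm", "kwargs": {
  "deltas": [
    [[0, 0, 0, 0, 0, 0, 0], [0, 0, 0, 0, 0, 0, 0], [0, 0, 0, 0, 0, 0, 0], [0, 0, 0, 0, 0, 0, 0], [0, 0, 0, 0, 0, 0, 0], [0, 0, 0, 0, 0, -0.008, 0], [0, 0, 0, 0, 0, -0.018, 0], [0, 0, 0, 0, 0, -0.028, 0], [0, 0, 0, 0, 0, -0.038, 0], [0, 0, 0, 0, 0, -0.046, 0], [0, 0, 0, 0, 0, -0.05, 0], [0, 0, 0, 0, 0, -0.05, 0]]
  ]
}}

```text
t: 33.78
eef_pos: [0.5006, 0.186, 0.2015]
ee_rot: [-3.14, 0.001, -1.59]
force: [-0.4, -0.3, -8.7]
width: 0.0155
```

Run:
```python
from h import *
plan([.478,.391,.172],-90); s=monitor.get_state(); print(s['force'],s['moment'])
```

```text
pos [0.5006 0.186  0.2015] yaw -91.1 w 0.0155 | rotz -1.1 alt 178.9 shift [-0.2045  0.0265  0.0297]
[-0.43554541 -0.25988228 -8.74623607] [ 0.05482849  0.07179677 -0.00695776]
```

Call:
{"fn": "move_arm", "kwargs": {
  "deltas": [
    [[0, 0, 0, -0.012, 0.001, 0, 0], [0, 0, 0, -0.032, 0.004, 0, 0], [0, 0, -0.5, -0.055, 0.007, 0, 0], [0, 0, -0.5, -0.08, 0.01, 0, 0], [0, 0, -1, -0.105, 0.014, 0, 0], [0, 0, -1, -0.13, 0.017, 0, 0], [0, 0, -1, -0.155, 0.02, 0, 0], [0, 0, -1, -0.177, 0.023, 0, 0], [0, 0, -1, -0.193, 0.025, 0, 0], [0, 0, -1, -0.202, 0.0265, 0, 0], [0, 0, -1, -0.2045, 0.0265, 0, 0], [0, 0, -1, -0.2045, 0.0265, 0, 0]]
  ]
}}

```text
t: 34.78
eef_pos: [0.4772, 0.3906, 0.1995]
ee_rot: [3.141, -0.001, -1.572]
force: [0.4, -1.0, -8.1]
width: 0.0156
```

Call:
{"fn": "move_arm", "kwargs": {
  "deltas": [
    [[0, 0, 0, 0, 0, 0, 0], [0, 0, 0, 0, 0, 0.008, 0], [0, 0, 0, 0, 0, 0.016, 0], [0, 0, 0, 0, 0, 0.022, 0], [0, 0, 0, 0, 0, 0.025, 0], [0, 0, 0, 0, 0, 0.027, 0], [0, 0, 0, 0, 0, 0.0285, 0], [0, 0, 0, 0, 0, 0.0295, 0], [0, 0, 0, 0, 0, 0.0295, 0]]
  ]
}}

```text
t: 35.53
eef_pos: [0.4773, 0.3897, 0.1723]
ee_rot: [-3.141, -0.001, -1.572]
force: [-6.8, -4.4, 5.1]
width: 0.0154
```

Call:
{"fn": "move_arm", "kwargs": {
  "deltas": [
    [[0, 0, 0, 0, 0, -0.001, 0], [0, 0, 0, 0, 0, -0.001, 0.06], [0, 0, 0, 0, 0, -0.001, 0.06], [0, 0, 0, 0, 0, -0.001, 0.06], [0, 0, 0, 0, 0, -0.001, 0.06], [0, 0, 0, 0, 0, -0.001, 0.06], [0, 0, 0, 0, 0, -0.04, 0.06], [0, 0, 0, 0, 0, -0.08, 0.06], [0, 0, 0, 0, 0, -0.12, 0.06], [0, 0, 0, 0, 0, -0.15, 0.06]]
  ]
}}

```text
t: 36.37
eef_pos: [0.4781, 0.3909, 0.3246]
ee_rot: [-3.139, 0.002, -1.572]
force: [1.0, 1.0, 1.8]
width: 0.0598
```

Call:
{"fn": "move_arm", "kwargs": {
  "deltas": [
    [[0, 0, 0, 0.25, 0, 0, 0.06], [0, 0, 0, 0.25, 0, 0, 0.06], [0, 0, 0, 0.25, 0, 0, 0.06], [0, 0, 0, 0.25, 0, 0, 0.06], [0, 0, 0, 0.25, 0, 0, 0.06], [0, 0, 0, 0.25, 0, 0, 0.06], [0, 0, 0, 0.25, 0, 0, 0.06], [0, 0, 0, 0.25, 0, 0, 0.06], [0, 0, 0, 0.25, 0, 0, 0.06]]
  ]
}}

```text
t: 37.12
eef_pos: [0.4773, 0.1406, 0.321]
ee_rot: [-3.141, 0.001, -1.574]
force: [-0.1, 1.6, -0.0]
width: 0.06
```

Run:
```python
from h import *
t=grab('top','top5'); b=grab('side','side5')
im=np.zeros((600,800,3),np.uint8); im[:,:400]=cv2.resize(t['frame'][170:320,65:165],(400,600),interpolation=cv2.INTER_CUBIC); im[:300,400:]=cv2.resize(b['frame'][230:380,140:340],(400,300)); im[300:,400:]=cv2.resize(t['frame'][150:300,345:545],(400,300),interpolation=cv2.INTER_CUBIC); cv2.imwrite('pics/c7.png',im)
```

View pics/c7.png

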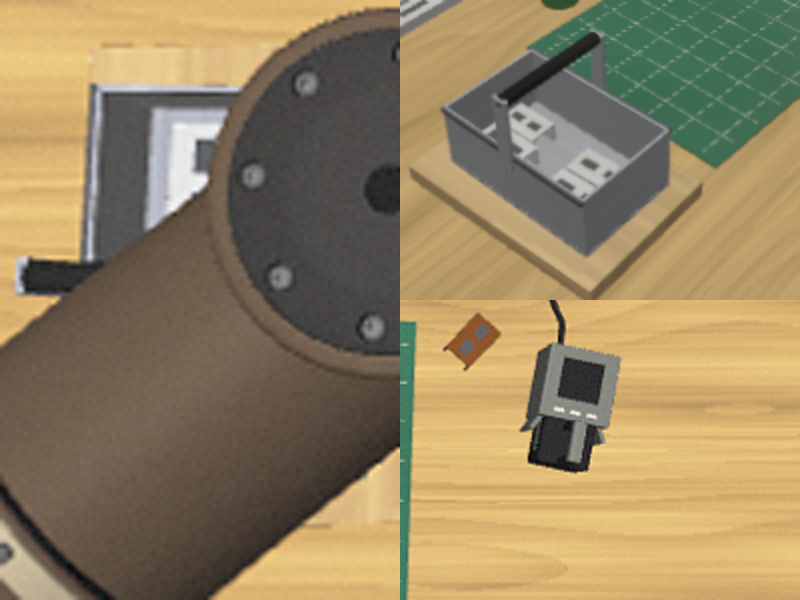

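The tote stands square and upright on its stand with all four offcuts inside, and the pack is in the dock. One number check of the pack's depth from the top picture.

Run:
```python
from h import *
f=load('top5'); c=lambda p:(np.array(p)-[400,300]+.5)/2-.5+[345,150]
D=np.array([.596,-.361,0]); Rd=R.from_euler('z',-12.2,degrees=True)
for n,p,z in(('rear L',(529,463),.052),('rear R',(587,471),.052),('handle rear end',(572,461),.098),('dock front L',(541,415),.065),('dock front R',(607,430),.065)):
    print(n,Rd.inv().apply(onz(f,[c(p)],z)[0]-D).round(4))
```

```text
rear L [-0.1071  0.0388  0.052 ]
rear R [-0.1019 -0.0315  0.052 ]
handle rear end [-0.0992  0.0016  0.098 ]
dock front L [-0.0482  0.0383  0.065 ]
dock front R [-0.0495 -0.0424  0.065 ]
```

```bash
python3 -c "
from h import *
print(arm.job_done())"
```

```text
the job is handed in; nothing more can be done
None
```

The job is done and handed in at about 37 s of robot time. I slid the pack home, moved the tote onto the mat, and dropped in all four offcuts that were present. I then carried the full tote back to its stand.

**Last checks:**
- **Tote:** it stands upright on the stand, released at about (0.477, 0.390) against a measured stand centre of (0.479, 0.391), and square to within about 1°. All four offcuts showed flat inside, before the lift and after the placing.
- **Pack:** it met the back stop with 8.7 N and no further travel. In the last picture its rear edge is about 56 mm out from the dock front, against an expected 55 mm.
- **Other things:** the gripper kept clear of the bottle, castor, tape measure and the two brown look-alikes. I did not measure them again at the end. The last picture shows only one look-alike, apparently unmoved.

**Disagreements:**
- **Dock height:** two early two-view readings of the dock's top came out high (69 and 84 mm against 65 mm). I put this down to poorly matched corners and used the stated height.
- **Grips:** A and C were held about 10° askew (43 mm opening instead of 40 mm). It did no harm.

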